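# Tighten the lathe chuck with its key and shut the guard

## Task

Tighten the bar in the bench lathe's chuck: take the T-shaped chuck key from its stand, press its square end into the slanting socket on the chuck, turning it until it drops fully home, and turn it clockwise as far as it goes. Then pull the key out and stand it upright back in its stand, fully down, and only after that slide the clear guard along its rails until it is shut against the headstock. Leave the other things on the bench where they are.

Things in the scene. Friction and masses are not known exactly. Their poses are not given: they have to be found in the camera images.
- key_handle (a point): Centre of the chuck key's cross handle, where to grip it. Loose T-shaped steel key, 113 mm long, 0.36 kg, upright in its stand at the start. The handle is a flat-sided bar 16 mm wide, 18 mm high, 120 mm long, along this point's y; z points up the shank, away from the square end. Below the handle is a round neck, 14 mm in diameter, 50 mm long.
- key_tip (a point): Centre of the end face of the key's square end, 104 mm below key_handle along z, same axes. The square is 14 mm across flats and 20 mm long, flats square to x and y. Above it is a collar 25 mm in diameter, from 20 to 45 mm above the end.
- stand_hole (a point): Centre of the mouth of the one hole in the key stand: grey block 90 x 90 x 55 mm, foot 120 x 100 mm, screwed to the bench left or right of the lathe (a screw bin stands on the other side); z is up. Round hole, 29 mm in diameter, 45 mm deep, flat floor, mouth bevelled 3 mm. The key stands on its square end, top of its collar level with the mouth.
- socket (a point): Centre of the rim of the square socket in the lathe chuck (150 mm diameter, locked). z points out of it, 25 to 40 degrees from vertical, towards the robot; x, y are square to its flats and turn with it. 16 mm across flats, 22 mm deep, flared to 22 mm in the top 4.5 mm. Key home: collar on the rim, end 20 mm below it. The square enters within about 8 degrees of true, at any quarter turn.
- pinion (a joint): Turn of the socket in rad, growing clockwise as seen looking into the socket. Starts between -0.3 and 0.25; it stops firmly at 1.2, where the jaws are tight on the bar. Turning takes about 0.25 N m and it stays where it is left.
- guard_handle (a point): Middle of the guard handle's bar, 12 mm in diameter, 90 mm long, along this point's x, 36 mm above the hood's roof, 279 mm over the bench. The guard is a clear hood in an aluminium frame, 165 mm long, 200 mm wide, on rails along the lathe; handle midway along it. y points along the lathe to the headstock (green block, 247 mm high, on the robot's left): the way it shuts.
- guard (a joint): How far the guard stands open, in m: 0 is shut against the headstock, starts at 0.14 to 0.19. Slides with about 2.5 N of friction and stays where it is left.
- soft_jaw_a: Bystander: spare soft jaw, steel block 60 x 30 x 36 mm with two screw holes, on the bench between robot and lathe, to the right. Origin at the centre of its underside.
- soft_jaw_b: Bystander: larger spare soft jaw, 70 x 32 x 42 mm, on the bench between robot and lathe, to the left. Origin at the centre of its underside.
- soft_jaw_c: Bystander: spare soft jaw, 60 x 30 x 36 mm, on the bench beyond the right-hand one of stand and screw bin. Origin at the centre of its underside.
- spanner: Bystander: steel spanner 200 mm long, lying right of the robot. Origin at the centre of its underside.
- chip_brush: Bystander: brush 200 mm long with a wooden handle, lying left of the robot. Origin at the centre of its underside.
- oil_bottle: Bystander: white bottle 170 mm high, 64 mm in diameter, standing beyond the left-hand one of stand and screw bin. Origin at the centre of its underside.
Things that resemble listed ones, but are neither listed nor needed, are in the scene too. What is shaped like the part that bears key_handle but green or orange is not meant.

How it is judged:
On the way, in this order (a step that is already met when the one before it is completed fails the run):
1. the key's square end is home in the chuck's socket (z of key_tip in the frame of socket below -0.016 m and distance between key_tip and socket below 0.03 m and angle between the z axis of key_tip and the z axis of socket, either way round below 0.12 rad), for 0.2 s.
2. with the key in it, the socket is turned clockwise to the stop (z of key_tip in the frame of socket below -0.012 m and distance between key_tip and socket below 0.03 m and angle between the z axis of key_tip and the z axis of socket, either way round below 0.12 rad and value of joint pinion above 1.1 rad), for 0.1 s.
3. the key stands back in its stand, fully down, and is let go (horizontal distance between key_tip and stand_hole below 0.011 m and z of key_tip in the frame of stand_hole below -0.038 m and angle between key_handle's own z axis and vertical below 0.15 rad and contact force between the fingers and key below 0.2 N), for 0.2 s.
4. the guard is shut against the headstock (value of joint guard below 0.004 m), for 0.2 s.
At the end, for the whole second after the job is handed in: The socket is within 0.1 rad of its clockwise stop, the guard is shut to within 4 mm, and the key, let go and at rest, stands in the stand's hole with its end at least 38 mm deep and leaning less than 0.15 rad; no other thing on the bench was ever moved by more than 30 mm (all of step 3 and value of joint pinion above 1.1 rad and value of joint guard below 0.004 m and linear speed of key below 0.02 m/s); the robot touches nothing.
It fails at once if one of the other things on the bench is moved more than 30 mm (distance of any of soft_jaw_a, soft_jaw_b, soft_jaw_c, spanner, chip_brush, oil_bottle from where it was at the start of the episode above 0.03 m).
It also fails if it takes over 72 s, if anything falls off the work surface, if the arm or the gripper's body presses on something with over 40 N, if the wrist force passes 120 N, or if a joint passes its speed limit or range.

## Robot

A 6-joint arm with a two-finger parallel gripper is mounted at the origin on the work surface. World frame = base frame: x ahead of the robot, y to its left, z up, the work surface at z = 0. Lengths are in m, angles in rad, forces in N, time in s.
With the tool pointing down it reaches from about 0.35 to 0.85 m from the base axis. Payload 8.1 kg.
Tool frame: the origin (TCP) lies between the finger pads; the fingertips stand 8 mm ahead of it and the grasp point (between the pads) lies 11 mm behind it (robot.tip_reach is the y of the fingertips in the tool frame, in m); y points along the fingers, z is the direction in which the jaws open and shut, and the axes are right-handed (so a half turn about y gives the same grasp; the last joint's range is limited). The gripper opens to 93 mm and grips with 3 to 60 N. Pads are 15 mm wide; open, the fingers measure 128 mm over their backs; the gripper's body (75 mm by 188 mm) begins 65 mm behind the grasp point.
Start: joints at [1.076, 0.13, 1.488, -0, 1.523, -0.085], TCP at [0.239, 0.55, 0.227] pointing down, gripper open.
Joint ranges: [-2.96, 2.96], [-0.89, 2.26], [0.02, 2.5], [-1.34, 4.48], [0, 2.73], [-2.66, 2.66]. Speed limits (rad/s): [2.39, 2.39, 2.79, 3.14, 3.14, 3.14].

## Interface

Orientations are given as a rotation vector (axis times angle).
In Python, from plant import robot gives the robot as it stands.
- The arm moves only by the tool carry_out, never from a script. Its argument "increments" is a list of rows, each an object with "linear": the shift along the tool's x, y, z in m, a list of three; "yaw": the turn about the tool's y in rad. A call has 1 to 5 rows; each row is the pose to reach, as a shift and turn from the pose measured when the call began, along the tool's axes at that moment; what a row does not reach only later rows make up. A row lasts 1/8 s, in which the tool goes at most 62.5 mm and 10.7 degrees, less where a joint would pass 70% of its speed; a pose out of reach is approached as far as the arm can. A call with a gripper value outside its range is refused whole. "gripper" is the opening, from 0 (shut) to 1 (fully open), set as the call begins (left out, the last holds). The fingers move at their own pace and stop on an object; "newtons" is the grip in N (left out, the last holds). Time passes only in rows, so rows that repeat a pose let the fingers close. It gives the time, the measured TCP pose, the force and the opening at its end, in the units of the state.
- robot.read_state(): the state, without advancing time (a new reading comes with each control period).
- robot.read_camera(name): name is "side" or "top"; returns the picture (384x512x3 uint8, blue, green, red); there is no depth.
- robot.camera_params(name): a dict with "fov_y" (degrees; the focal length in pixels is half the picture's height over the tangent of half this angle, whatever the lens; pixels are square), "cx", "cy" (the principal point, pixels), "k1" (the pictures are not rectified: a ray, as slopes to the right and down, at radius r is drawn at 1 + k1 r^2 times it, then the intrinsics apply), "R" (3x3) and "t" (3): a world point X has camera coordinates R X + t. Camera axes: x right, y down, z forward; pixel columns grow to the right and rows downward; lengths in m; the calibration is good to about 2 mm. A picture is of the moment at which its call begins. camera_params takes no time and is no camera call.
- robot.close_job(): hands the job in, once; it reports no verdict.
The state is a dict: "t": time; "q": joint angles; "dq": joint speeds; "joint_torque": joint torques, N m; "tool_pos": TCP position; "orientation": TCP orientation; "force": force on the tool from outside, world axes, zero at the start; "wrist_torque": the same for the moment, N m; "opening": finger opening in m.
Only numpy, scipy, OpenCV 4.12 (cv2) and the standard library are available. Lean on these libraries where they do the work, as an engineer would, in place of code of your own. Each camera call takes 0.05 s, during which the arm holds its last target.

## Working session

There is one attempt and no reset: what is moved stays moved. The work goes in short steps, Python scripts to look and compute and a tool call to move; the robot and the scene stay as the last step left them, time stands still between calls to the robot, and variables do not carry over. Pictures are saved under pics/ and viewed, and the job is handed in when it is done.

Besides the shell and the picture viewer there is one more tool, called after "Request:" as name(argument=value, ...) on one line, values as JSON. carry_out: Moves the arm, as the interface text tells. Its arguments: {"type":"object","properties":{"increments":{"type":"array","items":{"type":"object","properties":{"linear":{"type":"array","items":{"type":"number"}},"yaw":{"type":"number"}}}},"gripper":{"type":"number"},"newtons":{"type":"number"}},"required":["increments"]}

```bash
ls -la; mkdir -p pics
python3 - <<'E'
from plant import robot
import cv2
print(robot.read_state())
for n in("side","top"):
    cv2.imwrite(f"pics/{n}0.png",robot.read_camera(n)); print(n,robot.camera_params(n))
print(robot.tip_reach)
E
```

```text
total 12
drwxr-xr-x  3 agent agent 4096 Dec  7 06:42 .
drwxr-xr-x 23 root  root  4096 Dec  7 06:42 ..
drwxr-xr-x  2 agent agent 4096 Dec  7 06:42 pics
{'t': 0.0, 'q': array([ 1.07561062e+00,  1.31134669e-01,  1.48928309e+00, -3.73779192e-05,
        1.52298185e+00, -8.53601807e-02]), 'dq': array([-0.00164652, -0.00069478,  0.00237929,  0.00170665,  0.00033951,
       -0.00043408]), 'joint_torque': array([ 9.06308615e-04, -5.59820294e+01, -4.91768968e+01,  7.67512573e-02,
        3.55088746e-02, -8.28661564e-05]), 'tool_pos': array([0.23877679, 0.54983998, 0.22560116]), 'orientation': array([-1.54853344,  0.32192424, -0.32116352]), 'force': array([-0.75948014, -0.58530907, -0.29200164]), 'wrist_torque': array([ 0.00498233, -0.05850108, -0.04316675]), 'opening': 0.0932850518525052}
side {'fov_y': 57.061432759215506, 'cx': 259.7309081481795, 'cy': 194.42528770936366, 'k1': -0.03746158215882245, 'R': array([[ 0.75550246, -0.65513306, -0.00408659],
       [-0.41552162, -0.47434025, -0.77610766],
       [ 0.50651536,  0.58804932, -0.63058718]]), 't': array([-0.35631613,  0.35510339,  1.07766702])}
top {'fov_y': 57.846397633379034, 'cx': 261.1316732853858, 'cy': 191.51622139483067, 'k1': -0.045760681050338925, 'R': array([[-0.00361433, -0.99925924, -0.03831324],
       [-0.98823332,  0.0094278 , -0.15266307],
       [ 0.15291119,  0.03731064, -0.98753536]]), 't': array([0.04543402, 0.5483496 , 1.04944964])}
0.008
```

Run:
```python
import cv2
for n in("side","top"):
    im=cv2.imread(f"pics/{n}0.png"); cv2.imwrite(f"pics/{n}0b.png",cv2.resize(im,(800,600),interpolation=cv2.INTER_CUBIC))
```

```text
(no output)
```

View pics/side0b.png

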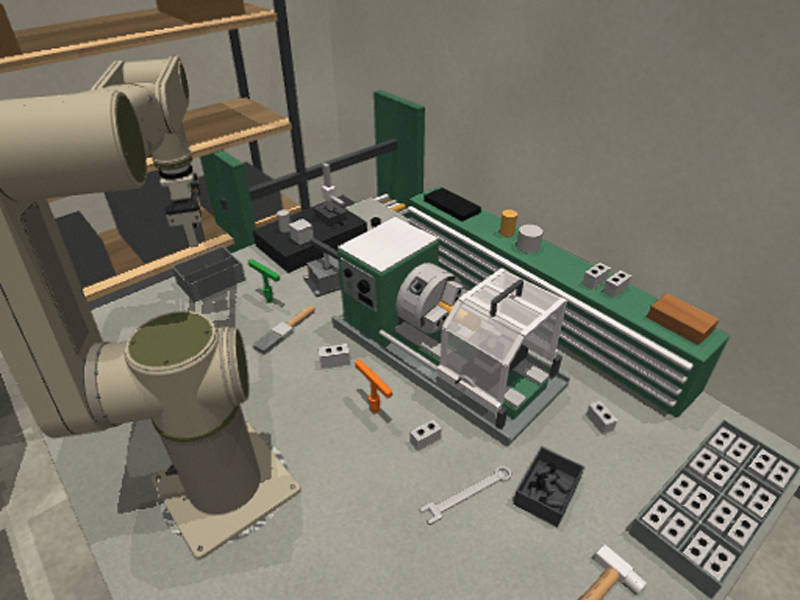

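View pics/top0b.png

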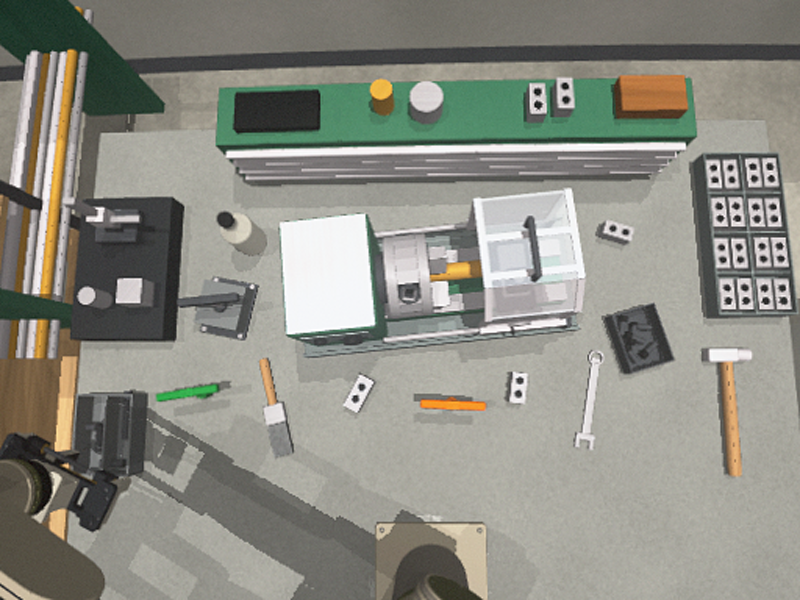

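The side view (800x600 scale) shows the grey key in its stand at about (320,265), left of the lathe, and the guard open to the right. In the top view the key handle is near (210,300), the stand near (228,305), the socket near (408,292) and the guard handle near (532,248). I'll zoom in next.

```bash
cat > h.py <<'E'
from plant import robot
import cv2, numpy as np
from scipy.spatial.transform import Rotation as Rn
def P(n):
    p=robot.camera_params(n); f=192/np.tan(np.radians(p['fov_y']/2)); return p,f
def proj(n,X):
    p,f=P(n); c=np.asarray(X)@p['R'].T+p['t']; s=c[...,:2]/c[...,2:]; r2=(s**2).sum(-1,keepdims=True)
    return s*(1+p['k1']*r2)*f+[p['cx'],p['cy']]
def ray(n,uv):
    p,f=P(n); d=(np.asarray(uv,float)-[p['cx'],p['cy']])/f; s=d.copy()
    for _ in range(20): s=d/(1+p['k1']*(s**2).sum())
    v=p['R'].T@np.r_[s,1]; return -p['R'].T@p['t'], v/np.linalg.norm(v)
def onz(n,uv,z):
    o,v=ray(n,uv); return o+v*(z-o[2])/v[2]
def tri(a,b):
    (o1,v1),(o2,v2)=ray('side',a),ray('top',b)
    k=np.linalg.lstsq(np.c_[v1,-v2],o2-o1,rcond=None)[0]
    A,B=o1+k[0]*v1,o2+k[1]*v2; return (A+B)/2,np.linalg.norm(A-B)
def crop(src,out,x0,y0,x1,y1,s):
    im=cv2.imread(src)[y0:y1,x0:x1]; cv2.imwrite(out,cv2.resize(im,None,fx=s,fy=s,interpolation=cv2.INTER_CUBIC))
def st():
    s=robot.read_state(); print('t',round(s['t'],3),'pos',s['tool_pos'].round(4),'rv',s['orientation'].round(4),'F',s['force'].round(1),'M',s['wrist_torque'].round(2),'op',round(s['opening'],4),'q',s['q'].round(3)); return s
E
python3 - <<'E'
from h import *
crop('pics/top0.png','pics/t_key.png',100,165,180,225,10)
crop('pics/side0.png','pics/s_key.png',165,100,265,175,8)
crop('pics/top0.png','pics/t_soc.png',225,145,305,205,10)
crop('pics/side0.png','pics/s_soc.png',240,155,320,215,10)
E
```

```text
(no output)
```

View pics/t_key.png

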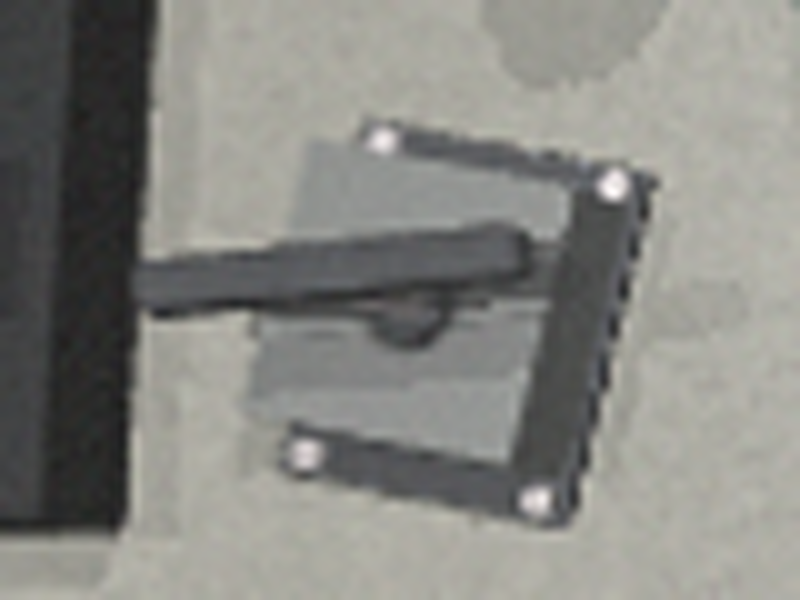

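View pics/s_key.png

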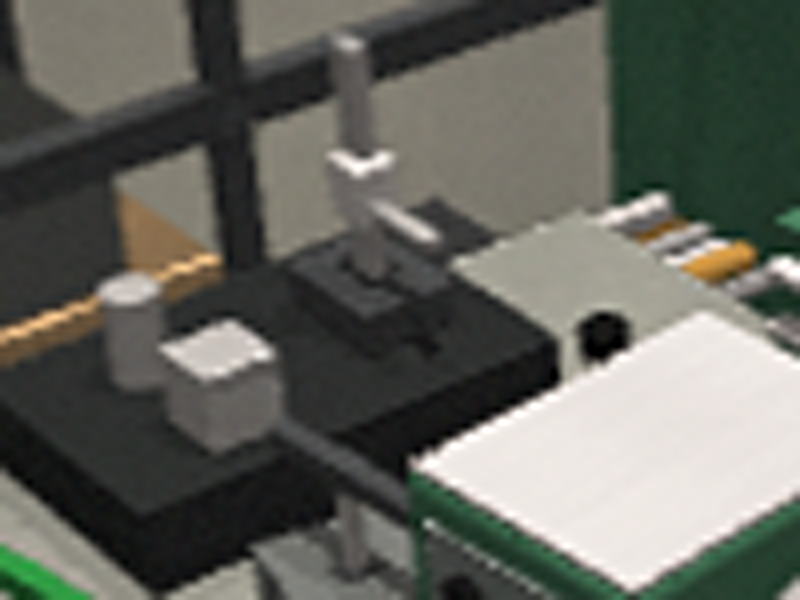

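View pics/t_soc.png

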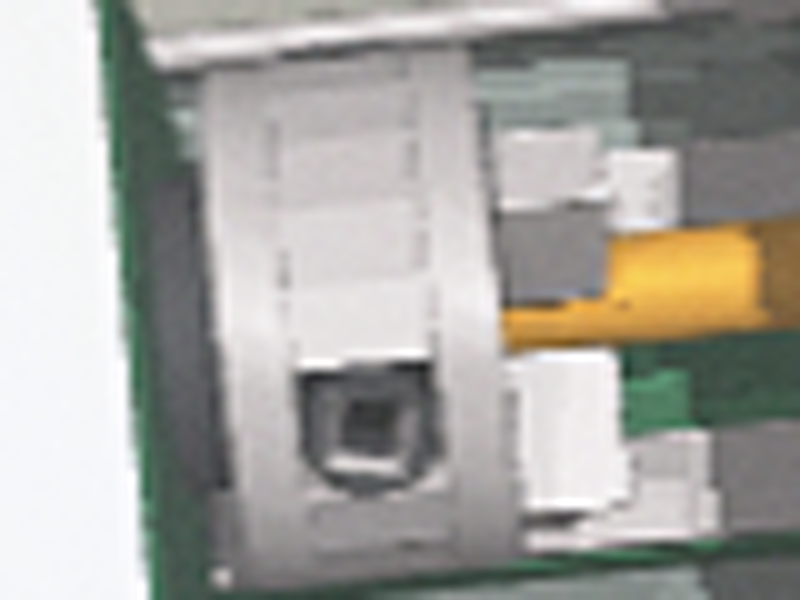

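View pics/s_soc.png

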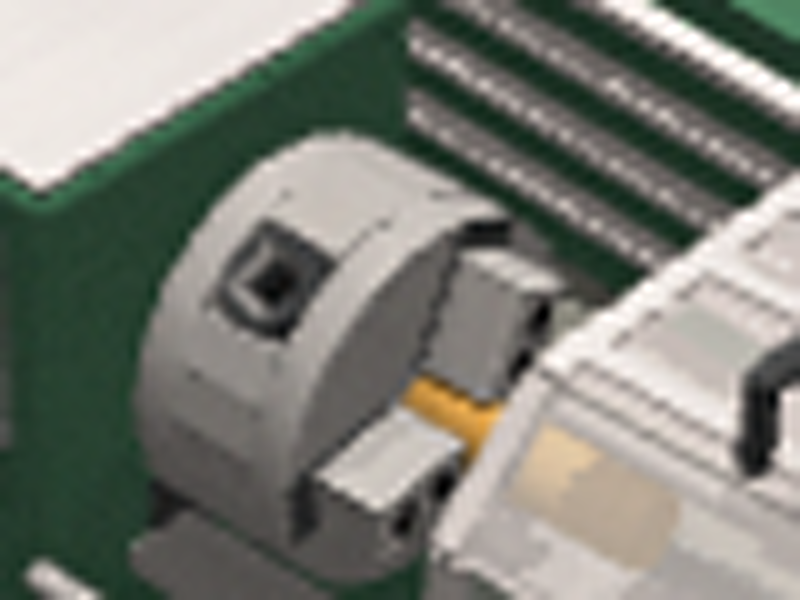

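Run:
```python
from h import *
im=cv2.imread('pics/top0.png')[165:225,80:180].astype(float)
im=np.clip((im/160)**.5*255,0,255).astype('uint8'); cv2.imwrite('pics/t_key2.png',cv2.resize(im,None,fx=8,fy=8,interpolation=cv2.INTER_NEAREST))
im=cv2.imread('pics/side0.png')[135:195,180:240].astype(float)
im=np.clip((im/200)**.5*255,0,255).astype('uint8'); cv2.imwrite('pics/s_key2.png',cv2.resize(im,None,fx=10,fy=10,interpolation=cv2.INTER_NEAREST))
```

```text
(no output)
```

View pics/t_key2.png

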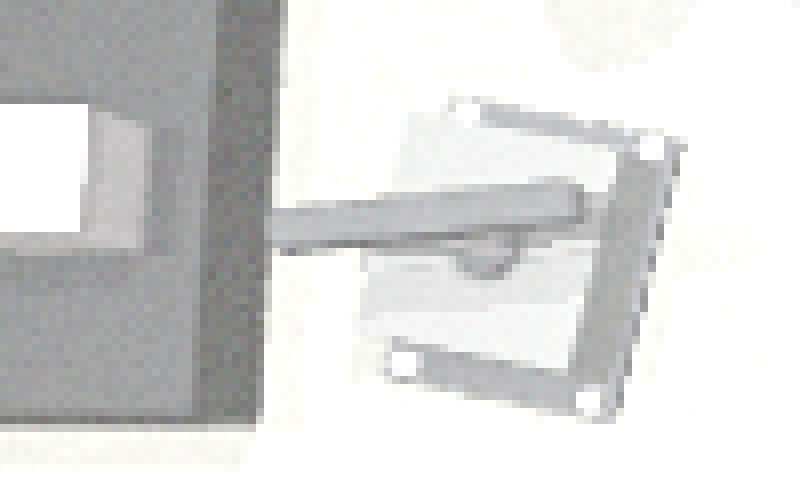

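View pics/s_key2.png

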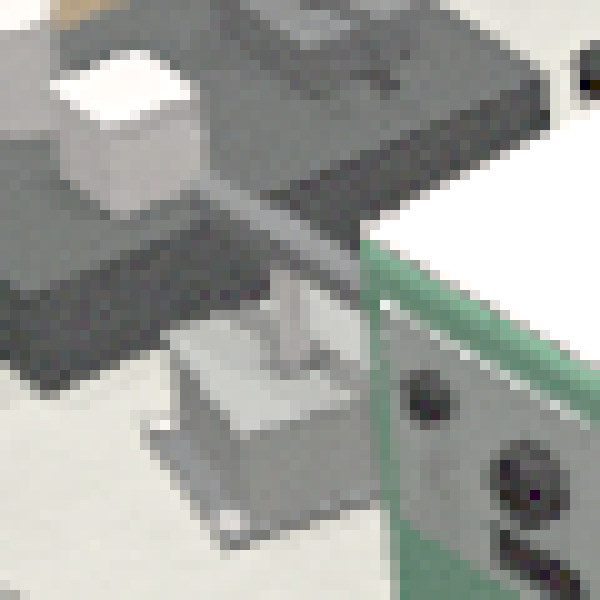

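Run:
```python
from h import *
t=np.array([80,165]); s=np.array([180,135])
def T(x,y): return t+np.array([x,y])/8-.5+.0
def S(x,y): return s+np.array([x,y])/10-.5
for n,a in dict(Lmid=(272,232),Rmid=(578,203)).items(): print(n,onz('top',T(*a),.123).round(4))
a,b=onz('top',T(272,232),.123),onz('top',T(578,203),.123); print(np.linalg.norm(a-b))
# foot screws
for a in [(465,111),(652,147),(588,400),(403,363)]: print('screw',onz('top',T(*a),.010).round(4))
# block top right corners/ edges
for a in [(620,152),(572,370),(410,118),(360,330)]: print('blk',onz('top',T(*a),.055).round(4))
print('side blk corners', [onz('side',S(*p),.055).round(4) for p in [(170,350),(245,432)]])
print('side neck bottom', onz('side',S(295,365),.055).round(4))
# black block
print('black', onz('top',T(285,0),.0).round(4),onz('top',T(262,420),0).round(4))
print('tri black corner bottom?',onz('side',S(50,395),0).round(4),)
print('tri black top front-right corner',tri(S(40,300),T(197,415)))
print('cube top', tri(S(125,130),T(85,235)))
print('camtop',ray('top',(0,0))[0],'side',ray('side',(0,0))[0])
```

```text
Lmid [0.5345 0.4794 0.123 ]
Rmid [0.5443 0.3631 0.123 ]
0.1167622991077016
screw [0.6019 0.4539 0.01  ]
screw [0.5858 0.3739 0.01  ]
screw [0.4813 0.3963 0.01  ]
screw [0.4969 0.4746 0.01  ]
blk [0.5756 0.3717 0.055 ]
blk [0.489  0.3872 0.055 ]
blk [0.5904 0.458  0.055 ]
blk [0.5054 0.4736 0.055 ]
side blk corners [array([0.4967, 0.4564, 0.055 ]), array([0.4874, 0.3831, 0.055 ])]
side neck bottom [0.5319 0.4101 0.055 ]
black [0.6528 0.5391 0.    ] [0.4745 0.5378 0.    ]
tri black corner bottom? [0.4733 0.5332 0.    ]
tri black top front-right corner (array([0.4751714 , 0.53852144, 0.04990131]), np.float64(0.006873014899872841))
cube top (array([0.54048535, 0.55960427, 0.10380064]), np.float64(0.009150245589263263))
camtop [3.81588964e-01 1.07499129e-03 1.12182209e+00] side [-0.12910404 -0.698716    0.95370536]
```

Run:
```python
from h import *
s=st(); R=Rn.from_rotvec(s['orientation']).as_matrix(); print(R.round(3))
t=np.array([80,165]); S0=np.array([180,135])
T=lambda x,y:t+np.array([x,y])/8-.5
S=lambda x,y:S0+np.array([x,y])/10-.5
k=np.array([.5394,.4212])
d=np.array([.0098,-.1163]);d/=np.linalg.norm(d)
for e in (-1,1):
  p=np.r_[k+e*.06*d,.123]; print(e,'side px',(proj('side',p)-S0)*10,'top',(proj('top',p)-t)*8)
# headstock top corners from scaled top (800x600)
f=1.5625
for u in [(281,222),(366,213),(382,328),(287,337)]:
  print('hs',onz('top',np.array(u)/f-.2,.247).round(4))
# socket
Ts=lambda x,y:np.array([225,145])+np.array([x,y])/10-.5
Ss=lambda x,y:np.array([240,155])+np.array([x,y])/10-.5
print('socket inner',tri(Ss(265,285),Ts(370,425)))
print('rim approx',tri(Ss(275,278),Ts(368,420)))
```

```text
t 0.1 pos [0.2388 0.5499 0.2257] rv [-1.5484  0.3219 -0.3212] F [ 0.6  0.6 -0.5] M [-0.01  0.01  0.03] op 0.0929 q [ 1.076  0.131  1.489 -0.     1.523 -0.085]
[[ 0.917 -0.001  0.398]
 [-0.398 -0.001  0.917]
 [-0.    -1.    -0.002]]
-1 side px [188.61760524 161.82347083] top [263.96893064 228.30954856]
1 side px [365.20602479 267.05740323] top [578.4526214  198.48585548]
hs [0.6517 0.249  0.247 ]
hs [0.6649 0.1048 0.247 ]
hs [0.4708 0.077  0.247 ]
hs [0.4571 0.2326 0.247 ]
socket inner (array([0.53508475, 0.03578794, 0.2012741 ]), np.float64(0.0032492352094890234))
rim approx (array([0.53735646, 0.0353401 , 0.20323243]), np.float64(0.00020217748054362703))
```

Run:
```python
from h import *
crop('pics/side0.png','pics/s_soc2.png',252,170,282,194,25)
crop('pics/top0.png','pics/t_soc2.png',248,174,278,198,25)
crop('pics/side0.png','pics/s_gd.png',270,165,370,240,8)
crop('pics/top0.png','pics/t_gd.png',290,110,390,215,7)
```

```text
(no output)
```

View pics/s_soc2.png

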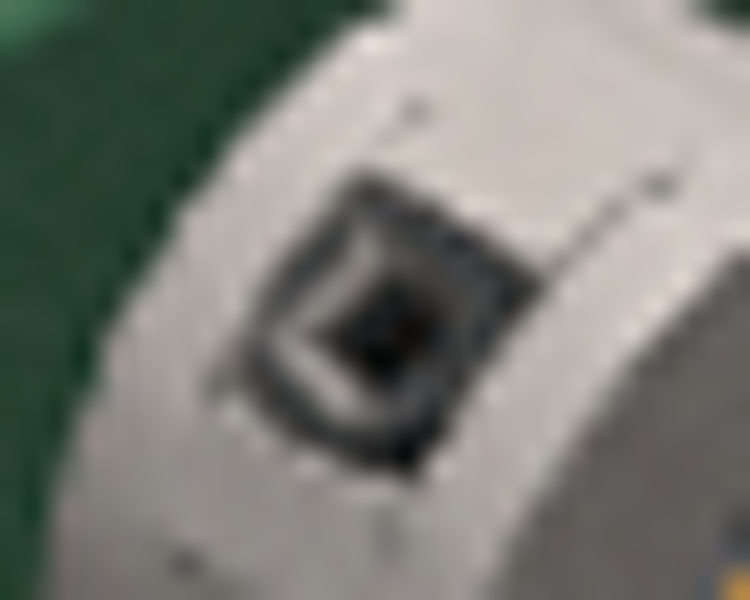

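View pics/t_soc2.png

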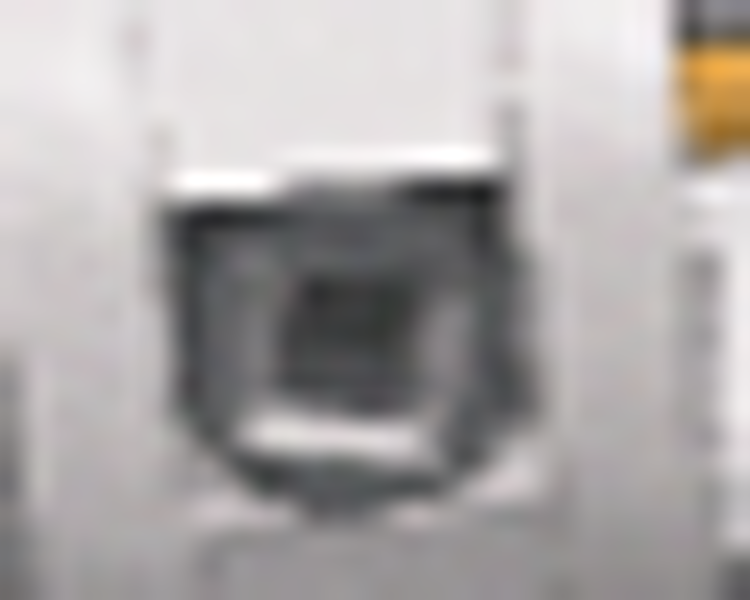

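View pics/t_gd.png

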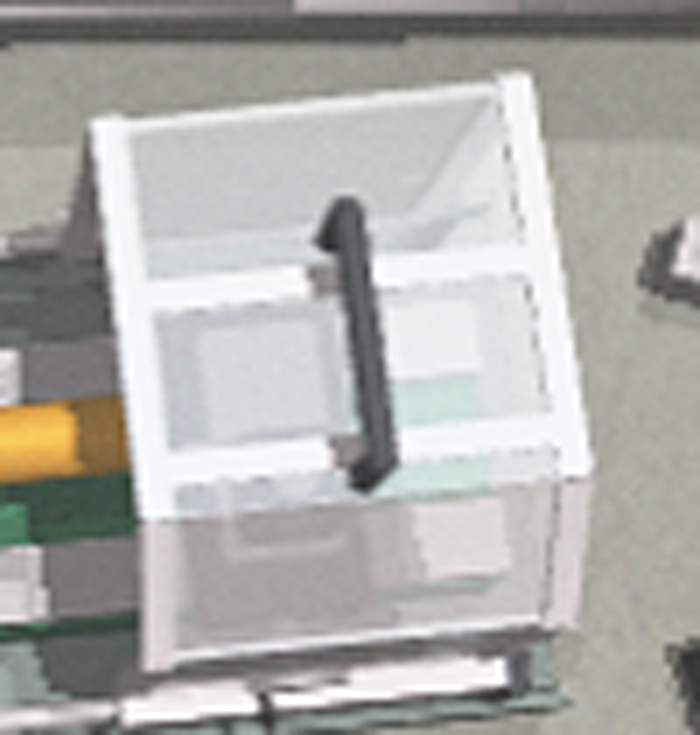

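Run:
```python
from h import *
crop('pics/side0.png','pics/s_ch.png',248,164,308,219,13)
crop('pics/top0.png','pics/t_ch.png',240,145,300,205,10)
```

```text
(no output)
```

View pics/s_ch.png

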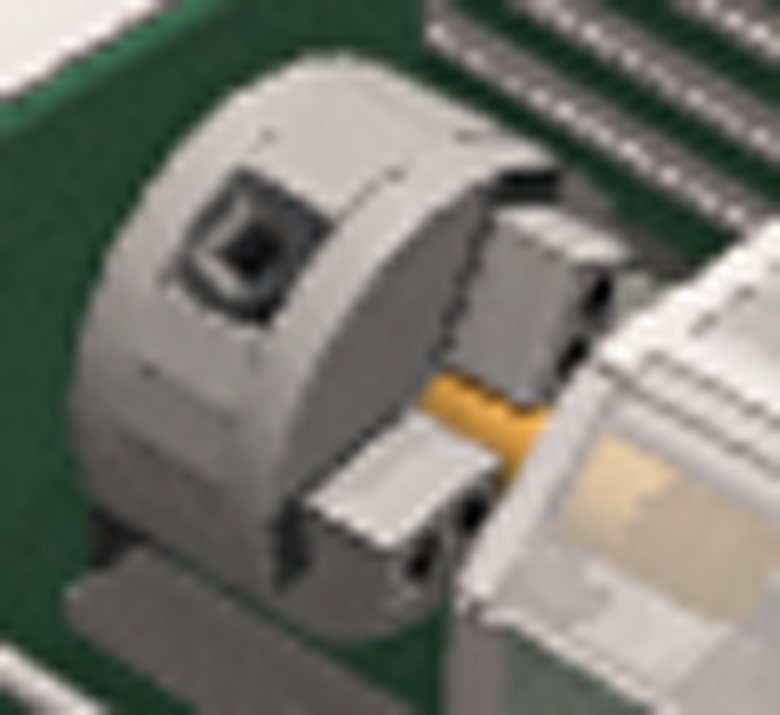

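View pics/t_ch.png

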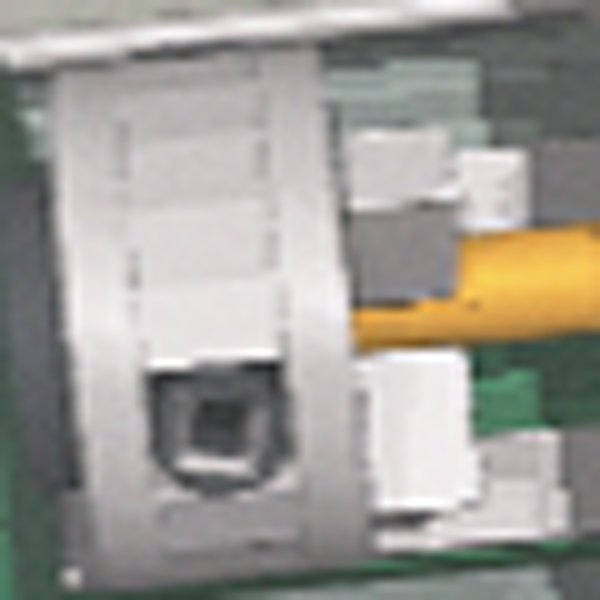

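View pics/s_gd.png

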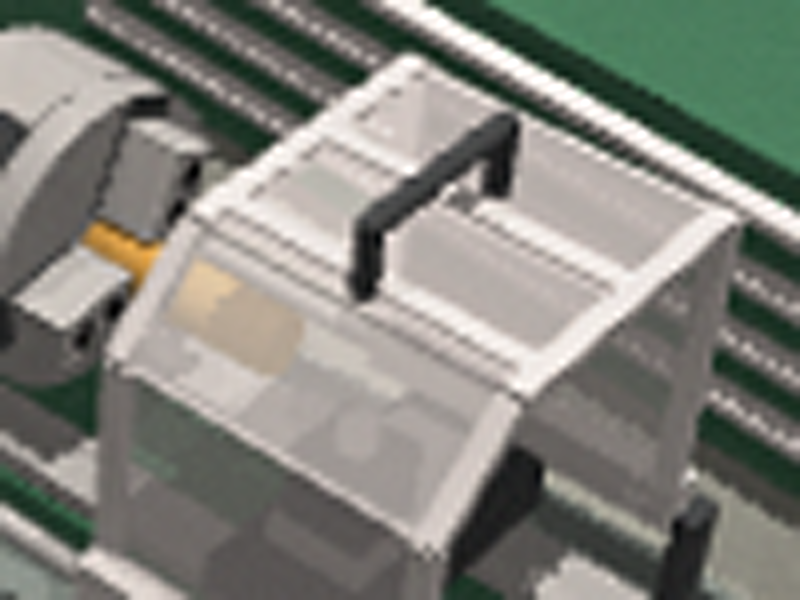

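Run:
```python
from h import *
from scipy.optimize import least_squares
l=np.array([-.089,.996,0]); l/=np.linalg.norm(l); a=np.array([l[1],-l[0],0])
C=lambda x,y:np.array([248,164])+np.array([x,y])/13-.5
pts=[(495,185),(430,240),(360,325),(310,410),(285,490),(350,640),(420,612),(300,612)]
rs=[ray('side',C(*p)) for p in pts]
def res(v,full=False):
    c,u,z=v; o=[]
    for O,d in rs:
        k=(c-O@l)/(d@l); X=O+k*d; o.append(np.hypot(X@a-u,X[2]-z)-.075)
    return np.array(o)
s=least_squares(res,[-.02-.0,.57,.14]); print(s.x.round(4),(s.fun*1e3).round(1))
c,u,z=s.x; print('face centre',(c*l+u*a)+[0,0,z])
p,e=tri(np.array([266.5,182.3]),np.array([261.1,187.5])); print('soc',p.round(4),e,'u',p@a,'c',p@l)
D=np.array([u-p@a,p[2]-z]); print('radius',np.hypot(*D),'tilt',np.degrees(np.arctan2(*D)))
# chuck face from top view, right edge at mid height
for q in [(318,50),(350,300),(375,560)]:
    for h in (.14,.2,.215): print(q,h,onz('top',np.array([240,145])+np.array(q)/10-.5,h)@l)
# guard
G=lambda x,y:np.array([290,110])+np.array([x,y])/7-.5
g1,g2=onz('top',G(347,207),.283),onz('top',G(376,478),.283);print('gh',g1,g2,np.linalg.norm(g1-g2),(g1+g2)/2)
d=g1-g2;print('dir',np.degrees(np.arctan2(d[1],d[0])))
gs=lambda x,y:np.array([270,165])+np.array([x,y])/8-.5
print('tri',tri(gs(505,123),G(347,207)),tri(gs(370,215),G(376,478)))
```

```text
[-0.0119  0.6278  0.0914] [ 2.7 -1.6 -2.5  0.1  0.9  1.3 -2.3  1.1]
face centre [0.6263733  0.04404694 0.09139228]
soc [0.5348 0.0356 0.2043] 0.0005273576702742222 u 0.5358065603846034 c -0.012108674285898022
radius 0.14565008457796882 tilt 39.17263167435111
(318, 50) 0.14 -0.05046331696625043
(318, 50) 0.2 -0.04938950402496378
(318, 50) 0.215 -0.04912105078964211
(350, 300) 0.14 -0.05239860433385304
(350, 300) 0.2 -0.0512065243014623
(350, 300) 0.215 -0.05090850429336462
(375, 560) 0.14 -0.05204266839983497
(375, 560) 0.2 -0.05087233992136869
(375, 560) 0.215 -0.050579757801752126
gh [ 0.64172292 -0.16186519  0.283     ] [ 0.54350725 -0.16806658  0.283     ] 0.09841125254732815 [ 0.59261508 -0.16496588  0.283     ]
dir 3.612887463154727
tri (array([ 0.64386725, -0.16304502,  0.27324817]), np.float64(0.002130912203796583)) (array([ 0.54678804, -0.17094054,  0.28026781]), np.float64(0.006942672110636375))
```

Run:
```python
from h import *
from scipy.optimize import least_squares
l=np.array([-.089,.996,0]); l/=np.linalg.norm(l); a=np.array([l[1],-l[0],0])
C=lambda x,y:np.array([248,164])+np.array([x,y])/13-.5
pts=[(495,185),(430,240),(360,325),(310,410),(285,490),(350,640),(420,612),(300,612)]
rs=[ray('side',C(*p)) for p in pts]
for c in (-.047,-.05,-.053):
  X=np.array([ [ (O+(c-O@l)/(d@l)*d)@a, (O+(c-O@l)/(d@l)*d)[2]] for O,d in rs])
  s=least_squares(lambda v:np.hypot(X[:,0]-v[0],X[:,1]-v[1])-v[2],[.58,.14,.075]);print(c,s.x.round(4),(s.fun*1e3).round(1))
  s2=least_squares(lambda v:np.hypot(X[:,0]-v[0],X[:,1]-v[1])-.075,[.58,.14]);print(c,s2.x.round(4))
  D=np.array([s.x[0]-.5358,.2043-s.x[1]]);print('r',np.hypot(*D),'tilt',np.degrees(np.arctan2(*D)))
```

```text
-0.047 [0.5849 0.1364 0.071 ] [ 2.6 -1.4 -2.3  0.1  0.8  1.3 -2.   1. ]
-0.047 [0.5901 0.1356]
r 0.08375975664184035 tilt 35.89840855399579
-0.05 [0.5813 0.1403 0.0706] [ 2.6 -1.4 -2.3  0.1  0.8  1.3 -2.   1. ]
-0.05 [0.5869 0.1393]
r 0.0785067325196 tilt 35.38608967144067
-0.053 [0.5776 0.1441 0.0703] [ 2.6 -1.4 -2.3  0.1  0.8  1.3 -2.   1. ]
-0.053 [0.5837 0.1431]
r 0.07326088561856102 tilt 34.80034927984959
```

Request:
carry_out(increments=[{"linear":[0.029,-0.05,-0.015]},{"linear":[0.058,-0.1,-0.029]},{"linear":[0.087,-0.15,-0.044]},{"linear":[0.116,-0.2,-0.058]},{"linear":[0.146,-0.25,-0.073]}])

```text
$.increments[0]: bad value
```

Run:
```python
from h import *
l=np.array([-.089,.996,0]); l/=np.linalg.norm(l); a=np.array([l[1],-l[0],0])
p=np.array([.5348,.0356,.2043])
for tl in (31,35,39):
  t=np.radians(tl); n=-np.sin(t)*a+np.cos(t)*np.array([0,0,1]); e2=np.cross(n,l) # in-plane
  def pl(cam,uv,dep):
    O,d=ray(cam,uv); X=O+d*(((p-dep*n)-O)@n)/(d@n); return np.array([(X-p)@l,(X-p)@e2])
  s2=lambda x,y:np.array([252,170])+np.array([x,y])/25-.5
  t2=lambda x,y:np.array([248,174])+np.array([x,y])/25-.5
  S=[pl('side',s2(*q),.0015) for q in [(360,225),(275,335),(372,425)]]
  T=[pl('top',t2(*q),.0015) for q in [(235,445),(435,452)]]
  ang=lambda v:np.degrees(np.arctan2(v[1],v[0]))
  print(tl,'S edges',ang(S[1]-S[0]),np.linalg.norm(S[1]-S[0]),ang(S[2]-S[1]),np.linalg.norm(S[2]-S[1]),'T',ang(T[1]-T[0]),np.linalg.norm(T[1]-T[0]))
  print((np.array(S+T)*1e3).round(1).tolist())
st()
```

```text
31 S edges 89.16073031194372 0.01998965427034715 169.2272117716061 0.02258740440416625 T 171.80886517681904 0.021590649937745388
[[12.5, -11.4], [12.8, 8.6], [-9.4, 12.8], [12.6, 10.6], [-8.8, 13.7]]
35 S edges 86.46443056583949 0.019749494794356125 169.27198107291963 0.022404444508857094 T 171.55121647611224 0.021620830096672705
[[12.0, -11.1], [13.2, 8.6], [-8.8, 12.8], [12.6, 11.0], [-8.8, 14.2]]
39 S edges 83.80075346240702 0.019652765679731926 169.26550985608088 0.022228917880351102 T 171.23352551472556 0.021656288289388523
[[11.5, -10.9], [13.6, 8.6], [-8.2, 12.8], [12.7, 11.6], [-8.7, 14.9]]
t 0.1 pos [0.2388 0.5499 0.2257] rv [-1.5484  0.3219 -0.3212] F [ 0.6  0.6 -0.5] M [-0.01  0.01  0.03] op 0.0929 q [ 1.076  0.131  1.489 -0.     1.523 -0.085]
```

Request:
carry_out(increments=[{"linear":[0.029,-0.05,-0.015],"yaw":0},{"linear":[0.058,-0.1,-0.029],"yaw":0},{"linear":[0.087,-0.15,-0.044],"yaw":0},{"linear":[0.116,-0.2,-0.058],"yaw":0},{"linear":[0.146,-0.25,-0.073],"yaw":0}])

```text
t: 0.72
tool_pos: [0.3442, 0.4241, 0.477]
orientation: [-1.549, 0.322, -0.321]
force: [0.3, 0.3, -0.3]
opening: 0.0927
```

```bash
python3 -c "
from h import *
s=st(); print(Rn.from_rotvec(s['orientation']).as_matrix().round(3))"
```

```text
t 0.725 pos [0.3442 0.4241 0.477 ] rv [-1.5488  0.322  -0.3208] F [ 0.3  0.3 -0.3] M [-0.02 -0.03 -0.02] op 0.0927 q [ 7.960e-01  3.000e-02  1.140e+00 -1.000e-03  1.974e+00 -3.660e-01]
[[ 0.917 -0.001  0.398]
 [-0.398 -0.002  0.917]
 [-0.    -1.    -0.002]]
```

Request:
carry_out(increments=[{"linear":[0.048,-0.03,-0.026],"yaw":0},{"linear":[0.096,-0.06,-0.052],"yaw":0},{"linear":[0.144,-0.09,-0.078],"yaw":0},{"linear":[0.192,-0.12,-0.104],"yaw":0},{"linear":[0.24,-0.15,-0.13],"yaw":0}])

```text
t: 1.35
tool_pos: [0.5131, 0.2083, 0.6277]
orientation: [-1.549, 0.322, -0.321]
force: [1.0, 0.5, 1.2]
opening: 0.0929
```

Request:
carry_out(increments=[{"linear":[0.048,-0.03,-0.026],"yaw":0},{"linear":[0.096,-0.06,-0.052],"yaw":0},{"linear":[0.144,-0.09,-0.078],"yaw":0},{"linear":[0.192,-0.12,-0.08],"yaw":0},{"linear":[0.24,-0.15,-0.08],"yaw":0}])

```text
t: 1.98
tool_pos: [0.4507, 0.0482, 0.7401]
orientation: [-1.556, 0.383, -0.262]
force: [0.0, 0.2, 0.4]
opening: 0.0928
```

```bash
python3 -c "
from h import *
s=st(); print(Rn.from_rotvec(s['orientation']).as_matrix().round(3))"
```

```text
t 1.975 pos [0.4507 0.0482 0.7401] rv [-1.5564  0.3826 -0.262 ] F [0.  0.2 0.4] M [-0.04 -0.03  0.06] op 0.0928 q [-0.01   0.464  0.023  0.011  2.732 -1.161]
[[ 0.914 -0.077  0.398]
 [-0.399  0.005  0.917]
 [-0.072 -0.997 -0.026]]
```

Request:
carry_out(increments=[{"linear":[0.046,0.034,0.024],"yaw":0},{"linear":[0.092,0.067,0.048],"yaw":0},{"linear":[0.138,0.1,0.072],"yaw":0},{"linear":[0.184,0.134,0.096],"yaw":0},{"linear":[0.23,0.168,0.12],"yaw":0}])

```text
t: 2.6
tool_pos: [0.6846, 0.0669, 0.54]
orientation: [-1.554, 0.375, -0.268]
force: [0.4, 0.2, 1.1]
opening: 0.093
```

```bash
python3 -c "
from h import *
s=st(); print(Rn.from_rotvec(s['orientation']).as_matrix().round(3))"
```

```text
t 2.6 pos [0.6846 0.0669 0.54  ] rv [-1.5536  0.3747 -0.2682] F [0.4 0.2 1.1] M [0.03 0.   0.01] op 0.093 q [ 0.019  0.796  0.025  0.011  2.388 -1.134]
[[ 0.915 -0.067  0.398]
 [-0.398  0.006  0.917]
 [-0.064 -0.998 -0.021]]
```

Request:
carry_out(increments=[{"linear":[0.055,-0.004,0.029],"yaw":0},{"linear":[0.11,-0.008,0.059],"yaw":0},{"linear":[0.165,-0.012,0.088],"yaw":0},{"linear":[0.22,-0.017,0.118],"yaw":0},{"linear":[0.22,-0.017,0.118],"yaw":0}])

```text
t: 3.22
tool_pos: [0.7637, 0.0726, 0.4573]
orientation: [-1.539, 0.336, -0.306]
force: [0.2, -0.7, -0.6]
opening: 0.0927
```

```bash
python3 -c "
from h import *
s=st(); print(Rn.from_rotvec(s['orientation']).as_matrix().round(3))"
```

```text
t 3.225 pos [0.7637 0.0726 0.4573] rv [-1.5391  0.3361 -0.3062] F [ 0.2 -0.7 -0.6] M [-0.03  0.    0.02] op 0.0927 q [ 0.022  0.907  0.023  0.015  2.228 -1.13 ]
[[ 0.917 -0.017  0.398]
 [-0.398  0.011  0.917]
 [-0.02  -1.     0.004]]
```

```bash
cat > kin.py <<'E'
import numpy as np
from scipy.optimize import least_squares
from scipy.spatial.transform import Rotation as Rn
rz=lambda q:Rn.from_euler('z',q).as_matrix(); ry=lambda q:Rn.from_euler('y',q).as_matrix()
def fk(q,p):
    a1,d1,L2,ax,az,D=p
    R=rz(q[0])
    x=R@np.array([a1,0,d1]); R=R@ry(q[1]); x=x+R@[0,0,L2]; R=R@ry(q[2]); x=x+R@[ax,0,az]
    R=R@rz(q[3])@ry(q[4])@rz(q[5]); x=x+R@[0,0,D]
    return x,R
E
python3 - <<'E'
from kin import *
Q=np.array([[1.07561,.131135,1.489283,0,1.52298,-.08536],[.796,.030,1.140,-.001,1.974,-.366],[-.010,.464,.023,.011,2.732,-1.161],[.019,.796,.025,.011,2.388,-1.134],[.022,.907,.023,.015,2.228,-1.13]])
X=np.array([[.23878,.54984,.2256],[.3442,.4241,.477],[.4507,.0482,.7401],[.6846,.0669,.54],[.7637,.0726,.4573]])
V=[[-1.54853,.32192,-.32116],[-1.5488,.322,-.3208],[-1.5564,.3826,-.262],[-1.5536,.3747,-.2682],[-1.5391,.3361,-.3062]]
f=lambda p:np.concatenate([fk(q,p)[0]-x for q,x in zip(Q,X)])
s=least_squares(f,[.1,.4,.45,.0,.45,.25]);print(s.x.round(4),(s.fun*1e3).round(2), s.jac.shape, np.linalg.svd(s.jac)[1].round(3))
for q,v in zip(Q,V):
    R=fk(q,s.x)[1]; T=Rn.from_rotvec(v).as_matrix(); print((R.T@T).round(2).tolist())
E
```

```text
[0.0236 1.0054 0.368  0.1013 0.5256 1.0115] [ 41.52 -30.84   5.93  45.23 -27.65  -3.42  -5.06 -48.23   3.1  -12.7
 -46.52  -2.22  14.63 -43.46  -3.4 ] (15, 6) [4.292 3.175 0.997 0.604 0.369 0.029]
[[-0.0, 0.0, -1.0], [-1.0, -0.0, 0.0], [-0.0, 1.0, 0.0]]
[[0.0, -0.0, -1.0], [-1.0, 0.0, -0.0], [0.0, 1.0, -0.0]]
[[0.0, -0.0, -1.0], [-1.0, -0.0, -0.0], [-0.0, 1.0, -0.0]]
[[-0.0, -0.0, -1.0], [-1.0, -0.0, 0.0], [-0.0, 1.0, -0.0]]
[[0.0, 0.0, -1.0], [-1.0, 0.0, -0.0], [0.0, 1.0, 0.0]]
```

```bash
sed -i 's/a1,d1,L2,ax,az,D=p/a1,b,d1,L2,ax,az,D=p/; s/\[a1,0,d1\]/[a1,b,d1]/' kin.py
cat > fit.py <<'E'
from kin import *
Q=np.array([[1.07561,.131135,1.489283,0,1.52298,-.08536],[.796,.030,1.140,-.001,1.974,-.366],[-.010,.464,.023,.011,2.732,-1.161],[.019,.796,.025,.011,2.388,-1.134],[.022,.907,.023,.015,2.228,-1.13]])
X=np.array([[.23878,.54984,.2256],[.3442,.4241,.477],[.4507,.0482,.7401],[.6846,.0669,.54],[.7637,.0726,.4573]])
p0=[.1,.05,.4,.45,.0,.45,.25]
f=lambda p:np.r_[np.concatenate([fk(q,p)[0]-x for q,x in zip(Q,X)]),1e-3*(p-p0)]
s=least_squares(f,p0);PK=s.x
E
python3 -c "
from fit import *
print(s.x.round(4),(s.fun*1e3).round(2))"
```

```text
[1.000e-04 5.120e-02 3.208e-01 3.691e-01 6.180e-02 5.532e-01 3.719e-01] [ 0.01 -0.04  0.08 -0.06  0.05 -0.2  -0.11  0.08  0.02  0.08  0.08 -0.21
  0.08 -0.21  0.31 -0.1   0.   -0.08 -0.08  0.06  0.1   0.12]
```

```bash
cat > ik.py <<'E'
from fit import *
M=np.array([[0,0,-1],[-1,0,0],[0,1,0.]])
LO=np.array([-2.96,-.89,.023,-1.34,0,-2.66]);HI=np.array([2.96,2.26,2.5,4.48,2.732,2.66])
def tool(q): x,R=fk(q,PK); return x,R@M
def ik(q0,x,R,w=.1):
    def f(q):
        a,B=tool(q); return np.r_[a-x,w*Rn.from_matrix(B@R.T).as_rotvec()]
    s=least_squares(f,np.clip(q0,LO+1e-6,HI-1e-6),bounds=(LO,HI),xtol=1e-12,ftol=1e-12); return s.x,s.fun
def rows(q0,shift,yaw=0,w=.1):
    x,R=tool(q0); return ik(q0,x+R@np.array(shift),R@Rn.from_euler('y',yaw).as_matrix(),w)
def tilt(R,a=np.array([.996,.089,0])): # outward angle of tool y toward a, and sideways
    y=R[:,1]; side=np.array([-a[1],a[0],0]); return np.degrees(np.arctan2(y@a,-y[2])),np.degrees(np.arcsin(y@side))
E
python3 - <<'E'
from ik import *
for w in (.05,.1,.2,.3,.5,1):
    q,_=rows(Q[3],[.22,-.017,.118],0,w); x,R=tool(q); print(w,x.round(4),q.round(3),np.round(tilt(R),2))
    R0=Rn.from_rotvec([-1.549,.322,-.321]).as_matrix(); x0=np.array([.5131,.2083,.6277])
    q0,_=ik(Q[1],x0,R0,1); q,_=ik(q0,x0+R0@[.24,-.15,-.08],R0,w); x,R=tool(q); print('   A',x.round(4),q.round(3),np.round(tilt(R),2))
E
```

```text
0.05 [0.9309 0.0872 0.5378] [ 0.019  0.865  0.023  0.05   1.738 -1.117] [29.61  0.84]
   A [0.6993 0.0395 0.7745] [-0.043  0.499  0.023  0.056  2.08  -1.164] [30.93 -1.1 ]
0.1 [0.9219 0.0864 0.5313] [ 0.019  0.867  0.023  0.048  1.767 -1.117] [27.89  0.84]
   A [0.693  0.0391 0.7651] [-0.042  0.506  0.023  0.053  2.108 -1.165] [28.98 -1.04]
0.2 [0.8931 0.0839 0.511 ] [ 0.02   0.874  0.023  0.043  1.857 -1.118] [22.34  0.83]
   A [0.6726 0.0379 0.7363] [-0.039  0.527  0.023  0.042  2.196 -1.168] [22.72 -0.86]
0.3 [0.8611 0.081  0.4895] [ 0.02   0.884  0.023  0.036  1.953 -1.12 ] [16.16  0.82]
   A [0.6506 0.0367 0.7086] [-0.036  0.552  0.023  0.031  2.287 -1.173] [16.07 -0.65]
0.5 [0.815  0.0769 0.4612] [ 0.022  0.906  0.023  0.025  2.089 -1.124] [7.12 0.78]
   A [0.6229 0.0351 0.6782] [-0.032  0.586  0.023  0.014  2.398 -1.182] [ 7.72 -0.37]
1 [0.777  0.0735 0.4411] [ 0.023  0.928  0.023  0.015  2.2   -1.129] [-0.48  0.73]
   A [0.6043 0.034  0.6606] [-2.900e-02  6.110e-01  2.300e-02  2.000e-03  2.471e+00 -1.189e+00] [ 2.09 -0.18]
```

Request:
carry_out(increments=[{"linear":[-0.049,0.01,0.033],"yaw":0.18},{"linear":[-0.098,0.02,0.066],"yaw":0.36},{"linear":[-0.147,0.03,0.099],"yaw":0.54},{"linear":[-0.196,0.04,0.132],"yaw":0.72},{"linear":[-0.245,0.05,0.165],"yaw":0.9}], gripper=0.6)

```text
t: 3.85
tool_pos: [0.6095, 0.3125, 0.4156]
orientation: [-1.332, 1.009, -0.976]
force: [0.3, 1.6, 0.8]
opening: 0.0561
```

```bash
cat >> h.py <<'E'
def go(target,az=None,cur=None):
    """shift in tool axes to world target, yaw so that tool z azimuth = az (deg) """
    s=st(); R=Rn.from_rotvec(s['orientation']).as_matrix()
    sh=R.T@(np.array(target)-s['tool_pos']); out=sh.round(4)
    print('shift',out,'norm',np.linalg.norm(sh).round(4),'tooly',R[:,1].round(3),'z az',np.degrees(np.arctan2(R[1,2],R[0,2])).round(2))
    if az is not None:
        c=np.degrees(np.arctan2(R[1,2],R[0,2])); print('yaw',np.radians(((c-az)+180)%360-180).round(3))
E
python3 -c "
from h import *
go([.5394,.4215,.30],4.8)"
```

```text
t 3.85 pos [0.6095 0.3125 0.4156] rv [-1.3322  1.0087 -0.9763] F [0.3 1.6 0.8] M [-0.08 -0.    0.01] op 0.0561 q [0.39  0.401 0.829 0.018 1.921 0.105]
shift [-0.1226  0.118  -0.0347] norm 0.1737 tooly [-0.015  0.012 -1.   ] z az 16.65
yaw 0.207
```

Request:
carry_out(increments=[{"linear":[-0.041,0.039,-0.012],"yaw":0.1},{"linear":[-0.082,0.078,-0.024],"yaw":0.2},{"linear":[-0.1226,0.118,-0.0347],"yaw":0.207},{"linear":[-0.1226,0.118,-0.0347],"yaw":0.207}])

```text
t: 4.35
tool_pos: [0.5358, 0.4232, 0.2958]
orientation: [-1.257, 1.164, -1.127]
force: [1.0, -0.6, -0.2]
opening: 0.0561
```

```bash
python3 -c "
from h import *
go([.5394,.4215,.103],4.8)
cv2.imwrite('pics/s1.png',robot.read_camera('side'));cv2.imwrite('pics/t1.png',robot.read_camera('top'))
crop('pics/t1.png','pics/t1c.png',80,135,200,225,6)
crop('pics/s1.png','pics/s1c.png',165,65,285,185,5)
"
```

```text
t 4.35 pos [0.5358 0.4232 0.2958] rv [-1.2573  1.1641 -1.1272] F [ 1.  -0.6 -0.2] M [-0.1   0.07  0.04] op 0.0561 q [0.583 0.355 1.104 0.019 1.696 0.498]
shift [0.0041 0.1927 0.0074] norm 0.1928 tooly [-0.021  0.009 -1.   ] z az 5.03
yaw 0.004
```

View pics/t1c.png

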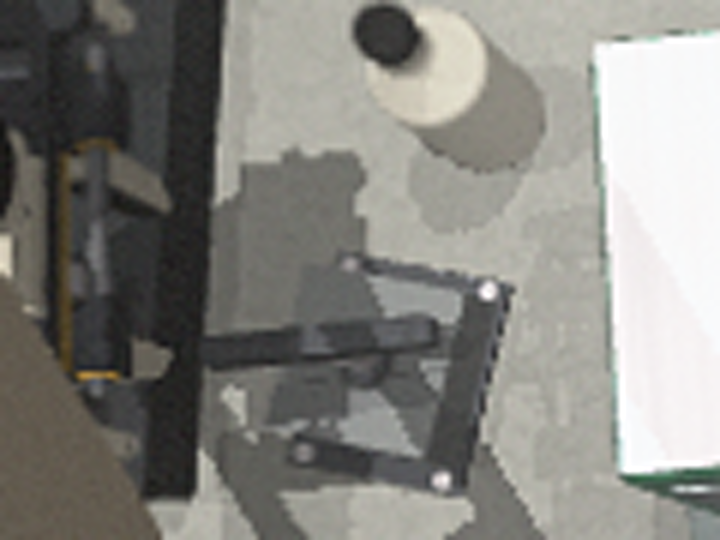

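View pics/s1c.png

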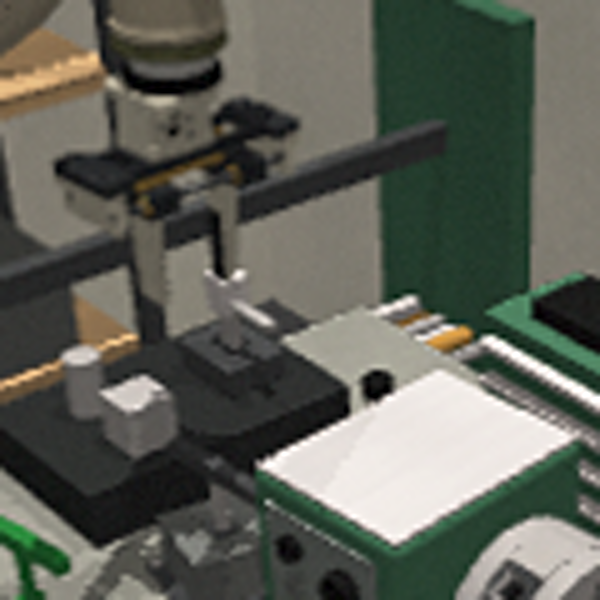

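Request:
carry_out(increments=[{"linear":[0.004,0.05,0.007],"yaw":0.004},{"linear":[0.004,0.1,0.007],"yaw":0.004},{"linear":[0.004,0.15,0.007],"yaw":0.004},{"linear":[0.004,0.192,0.007],"yaw":0.004},{"linear":[0.004,0.192,0.007],"yaw":0.004}])

```text
t: 5.08
tool_pos: [0.5434, 0.4181, 0.1062]
orientation: [-1.252, 1.169, -1.135]
force: [0.7, -1.4, -0.1]
opening: 0.0559
```

```bash
python3 -c "
from h import *
go([.5394,.4215,.103],4.8)
cv2.imwrite('pics/s2.png',robot.read_camera('side'));cv2.imwrite('pics/t2.png',robot.read_camera('top'))
crop('pics/t2.png','pics/t2c.png',80,135,200,225,6)
crop('pics/s2.png','pics/s2c.png',165,85,285,185,6)
"
```

```text
t 5.075 pos [0.5434 0.4181 0.1062] rv [-1.2517  1.1687 -1.1351] F [ 0.7 -1.4 -0.1] M [-0.05  0.09 -0.02] op 0.0559 q [0.572 0.445 1.336 0.018 1.371 0.489]
shift [-0.0037  0.0033 -0.0037] norm 0.0061 tooly [-0.019  0.009 -1.   ] z az 4.52
yaw -0.005
```

View pics/t2c.png

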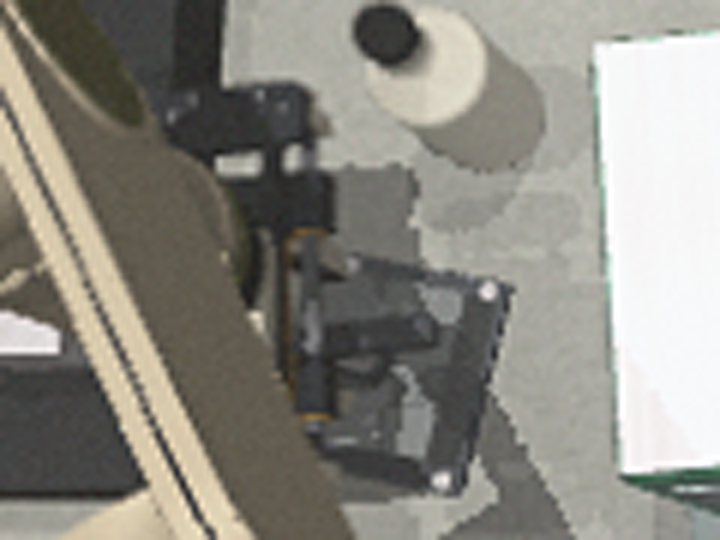

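View pics/s2c.png

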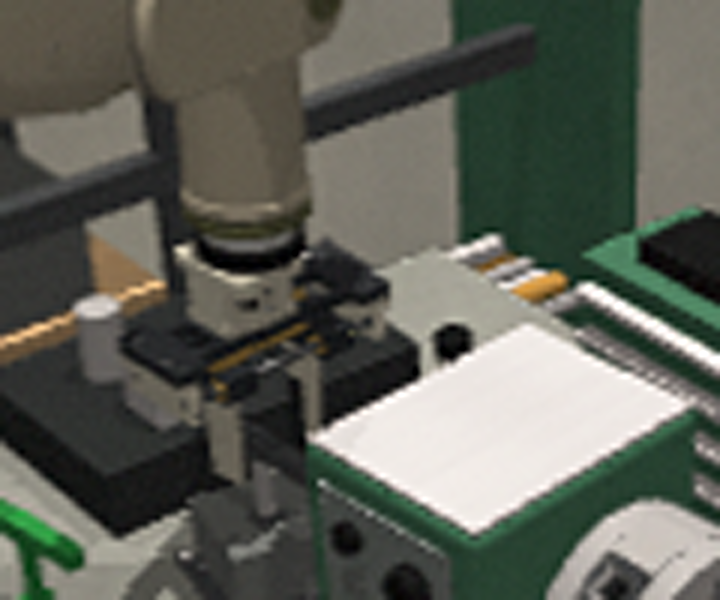

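The fingers straddle the handle around the neck (top crop about (330,340), side crop about (250,440)). Correcting a few mm, then closing.

Request:
carry_out(increments=[{"linear":[-0.004,0.003,-0.003],"yaw":-0.005},{"linear":[-0.004,0.003,-0.003],"yaw":-0.005}])

```text
t: 5.42
tool_pos: [0.5438, 0.4252, 0.1115]
orientation: [-1.242, 1.16, -1.131]
force: [0.7, -0.1, 0.2]
opening: 0.056
```

Request:
carry_out(increments=[{"linear":[0,0,0],"yaw":0},{"linear":[0,0,0],"yaw":0},{"linear":[0,0,0],"yaw":0}], gripper=0, newtons=50)

```text
t: 5.8
tool_pos: [0.5437, 0.4252, 0.1116]
orientation: [-1.242, 1.16, -1.131]
force: [0.1, 0.6, 0.8]
opening: 0.0306
```

```bash
python3 -c "
from h import *
go([.5394,.4215,.25],4.8)"
```

```text
t 5.8 pos [0.5437 0.4252 0.1116] rv [-1.2417  1.1597 -1.1311] F [0.1 0.6 0.8] M [-0.06  0.1  -0.04] op 0.0306 q [0.58  0.44  1.332 0.018 1.368 0.491]
shift [ 0.0011 -0.1384 -0.0056] norm 0.1385 tooly [-0.008  0.016 -1.   ] z az 4.86
yaw 0.001
```

Request:
carry_out(increments=[{"linear":[-0.003,0.008,-0.005],"yaw":0},{"linear":[-0.003,0.008,-0.005],"yaw":0},{"linear":[-0.003,0.008,-0.005],"yaw":0}], gripper=0.45)

```text
t: 6.18
tool_pos: [0.5381, 0.4279, 0.1033]
orientation: [-1.243, 1.16, -1.131]
force: [-0.2, -0.4, -0.2]
opening: 0.0417
```

```bash
python3 -c "
from h import *
go([.5394,.4215,.103],4.8)"
```

```text
t 6.175 pos [0.5381 0.4279 0.1033] rv [-1.2426  1.1597 -1.1309] F [-0.2 -0.4 -0.2] M [-0.11 -0.02  0.01] op 0.0417 q [0.588 0.441 1.347 0.018 1.353 0.499]
shift [0.0065 0.0001 0.0008] norm 0.0065 tooly [-0.009  0.015 -1.   ] z az 4.88
yaw 0.001
```

Request:
carry_out(increments=[{"linear":[0.006,0,0.001],"yaw":0},{"linear":[0.006,0,0.001],"yaw":0}])

```text
t: 6.42
tool_pos: [0.54, 0.4214, 0.1033]
orientation: [-1.242, 1.16, -1.132]
force: [0.1, 0.6, -0.6]
opening: 0.0416
```

Request:
carry_out(increments=[{"linear":[0,0,0],"yaw":0},{"linear":[0,0,0],"yaw":0},{"linear":[0,0,0],"yaw":0},{"linear":[0,0,0],"yaw":0}], gripper=0, newtons=50)

```text
t: 6.92
tool_pos: [0.54, 0.4214, 0.1033]
orientation: [-1.242, 1.16, -1.131]
force: [0.6, -0.3, 0.7]
opening: 0.0157
```

```bash
python3 -c "
from h import *
go([.5394,.4215,.25],4.8)"
```

```text
t 6.925 pos [0.54   0.4214 0.1033] rv [-1.2422  1.1598 -1.1315] F [ 0.6 -0.3  0.7] M [-0.06 -0.04  0.04] op 0.0157 q [0.578 0.434 1.356 0.018 1.351 0.49 ]
shift [-0.0025 -0.1467 -0.0016] norm 0.1467 tooly [-0.009  0.015 -1.   ] z az 4.85
yaw 0.001
```

Request:
carry_out(increments=[{"linear":[0,-0.06,0],"yaw":0},{"linear":[0,-0.12,0],"yaw":0},{"linear":[0,-0.18,0],"yaw":0},{"linear":[0.03,-0.24,0.02],"yaw":0},{"linear":[0.07,-0.28,0.04],"yaw":0}])

```text
t: 7.55
tool_pos: [0.5861, 0.3541, 0.3808]
orientation: [-1.242, 1.158, -1.13]
force: [1.1, 0.8, -4.0]
opening: 0.0156
```

```bash
python3 -c "
from h import *
go([.80,.11,.45],-4)
"
python3 - <<'E'
from ik import *
from plant import robot
s=robot.read_state(); R=Rn.from_rotvec(s['orientation']).as_matrix(); print(tool(s['q'])[0]-s['tool_pos'])
az=np.radians(-4); R1=np.c_[np.array([-np.sin(-az)*0+np.sin(az),-np.cos(az),0]),[0,0,-1],[np.cos(az),np.sin(az),0]]
print(np.linalg.det(R1))
for x in ([.8,.12,.45],[.8,.12,.42],[.84,.12,.40],[.7,.11,.5]):
    q,f=ik([.09,.9,.1,0,2.1,.2],np.array(x),R1,1); print(x,q.round(3),np.abs(f).max())
E
```

```text
t 7.55 pos [0.5861 0.3541 0.3808] rv [-1.2422  1.1576 -1.1295] F [ 1.1  0.8 -4. ] M [-0.08 -0.    0.04] op 0.0156 q [0.459 0.367 0.936 0.019 1.839 0.377]
shift [ 0.2606 -0.0748  0.1914] norm 0.3319 tooly [-0.008  0.016 -1.   ] z az 5.0
yaw 0.157
[3.82482553e-05 1.96957698e-05 3.87903825e-05]
0.9999999999999999
[0.8, 0.12, 0.45] [8.400e-02 9.330e-01 2.300e-02 1.000e-03 2.178e+00 1.540e-01] 0.020029902785899334
[0.8, 0.12, 0.42] [0.085 0.961 0.023 0.    2.154 0.155] 0.008355992414457725
[0.84, 0.12, 0.4] [7.900e-02 9.990e-01 2.300e-02 1.000e-03 2.109e+00 1.490e-01] 0.028080288660311092
[0.7, 0.11, 0.5] [0.084 0.595 0.408 0.    2.139 0.153] 4.395895869535593e-10
```

Run:
```python
from ik import *
az=np.radians(-4); R1=np.c_[[np.sin(az),-np.cos(az),0],[0,0,-1],[np.cos(az),np.sin(az),0]]
a=np.array([.996,.089,0])
for el in (20,0,-15):
  q,f=ik([.09,.9,.1,0,2.1,.2],np.array([.8,.12,.42]),R1,1)
  for i in range(9):
    x,R=tool(q); u=a*np.cos(np.radians(el))+np.array([0,0,np.sin(np.radians(el))])
    q,f=ik(q,x+.3*u,R,1); x,R=tool(q); tip=x+.093*R[:,1]
    print(el,i,x.round(3),np.round(tilt(R),2),'tip',tip.round(3),q.round(2))
```

```text
20 0 [0.841 0.113 0.391] [5.38 0.24] tip [0.85  0.114 0.299] [0.07 0.99 0.02 0.01 2.03 0.14]
20 1 [0.888 0.109 0.374] [10.78  0.42] tip [0.905 0.111 0.283] [0.06 1.02 0.02 0.01 1.91 0.14]
20 2 [0.933 0.107 0.363] [16.32  0.55] tip [0.959 0.111 0.274] [0.05 1.04 0.02 0.02 1.79 0.13]
20 3 [0.976 0.107 0.358] [21.91  0.65] tip [1.01  0.111 0.271] [0.05 1.06 0.02 0.03 1.67 0.12]
20 4 [1.016 0.107 0.356] [27.5   0.72] tip [1.059 0.112 0.274] [0.04 1.08 0.02 0.03 1.56 0.12]
20 5 [1.054 0.108 0.359] [33.03  0.76] tip [1.104 0.114 0.281] [0.04 1.1  0.02 0.04 1.44 0.12]
20 6 [1.088 0.109 0.365] [38.44  0.79] tip [1.146 0.116 0.292] [0.04 1.12 0.02 0.05 1.33 0.11]
20 7 [1.119 0.11  0.374] [43.68  0.79] tip [1.183 0.117 0.307] [0.04 1.13 0.02 0.05 1.22 0.11]
20 8 [1.146 0.112 0.386] [48.72  0.78] tip [1.215 0.119 0.325] [0.04 1.15 0.02 0.06 1.12 0.11]
0 0 [0.873 0.116 0.32 ] [5.01 0.22] tip [0.881 0.118 0.227] [0.07 1.08 0.02 0.01 1.95 0.14]
0 1 [0.939 0.115 0.243] [10.23  0.39] tip [0.955 0.117 0.151] [0.06 1.17 0.02 0.01 1.77 0.14]
0 2 [0.993 0.114 0.182] [15.62  0.51] tip [1.017 0.117 0.093]
[... 804 characters left out ...]
07 0.116 0.044] [14.3   0.48] tip [ 1.03   0.119 -0.046] [0.06 1.4  0.02 0.02 1.47 0.13]
-15 3 [ 1.043  0.114 -0.033] [19.4   0.56] tip [ 1.073  0.118 -0.121] [0.05 1.49 0.02 0.02 1.29 0.12]
-15 4 [ 1.07   0.113 -0.09 ] [24.32  0.62] tip [ 1.108  0.117 -0.175] [0.05 1.57 0.02 0.03 1.13 0.11]
-15 5 [ 1.091  0.112 -0.131] [28.95  0.64] tip [ 1.136  0.117 -0.212] [0.04 1.63 0.02 0.04 0.99 0.1 ]
-15 6 [ 1.108  0.111 -0.158] [33.23  0.65] tip [ 1.159  0.117 -0.236] [0.04 1.67 0.02 0.05 0.87 0.09]
-15 7 [ 1.123  0.111 -0.175] [37.12  0.64] tip [ 1.178  0.117 -0.249] [0.04 1.71 0.02 0.06 0.77 0.08]
-15 8 [ 1.135  0.11  -0.184] [40.65  0.62] tip [ 1.195  0.117 -0.254] [0.04 1.73 0.02 0.07 0.68 0.07]
```

Run:
```python
from h import *
f=1.5625
for z in (0,-.4,-.8): print('baseboard',z,onz('top',np.array([400,62])/f,z).round(2), 'surface edge',onz('top',np.array([150,130])/f,0).round(2))
print('backbench top far edge',onz('top',np.array([400,82])/f,.15).round(2),tri(np.array([340,93])/f,np.array([225,85])/f))
print('green post top', tri(np.array([425,108])/f,np.array([163,105])/f))
from ik import *
az=np.radians(-4); R1=np.c_[[np.sin(az),-np.cos(az),0],[0,0,-1],[np.cos(az),np.sin(az),0]]
a=np.array([.996,.089,0])
for el in (35,45):
  q,f=ik([.09,.9,.1,0,2.1,.2],np.array([.75,.12,.48]),R1,1)
  for i in range(9):
    x,R=tool(q); u=a*np.cos(np.radians(el))+np.array([0,0,np.sin(np.radians(el))])
    q,f=ik(q,x+.3*u,R,1); x,R=tool(q); tip=x+.093*R[:,1]
    print(el,i,x.round(3),np.round(tilt(R),2),'tip',tip.round(3),q.round(2))
```

```text
baseboard 0 [1.1  0.06 0.  ] surface edge [0.95 0.63 0.  ]
baseboard -0.4 [ 1.36  0.08 -0.4 ] surface edge [0.95 0.63 0.  ]
baseboard -0.8 [ 1.61  0.1  -0.8 ] surface edge [0.95 0.63 0.  ]
backbench top far edge [0.96 0.05 0.15] (array([0.60699231, 0.24234931, 0.59879703]), np.float64(0.1726638293443522))
green post top (array([0.77784496, 0.3314673 , 0.46613003]), np.float64(0.07129623729958738))
35 0 [0.775 0.111 0.492] [5.   0.26] tip [0.783 0.112 0.399] [0.07 0.86 0.02 0.01 2.17 0.15]
35 1 [0.804 0.104 0.504] [10.17  0.47] tip [0.82  0.107 0.412] [0.06 0.85 0.02 0.02 2.09 0.14]
35 2 [0.835 0.101 0.515] [15.49  0.63] tip [0.86  0.104 0.426] [0.05 0.85 0.02 0.02 2.   0.13]
35 3 [0.868 0.099 0.528] [20.95  0.75] tip [0.901 0.103 0.441] [0.04 0.85 0.02 0.03 1.91 0.13]
35 4 [0.902 0.099 0.542] [26.5   0.85] tip [0.943 0.104 0.458] [0.04 0.85 0.02 0.04 1.81 0.13]
35 5 [0.936 0.099 0.557] [32.1   0.92] tip [0.985 0.105 0.478] [0.03 0.85 0.02 0.05 1.71 0.12]
35 6 [0.969 0.1   0.573] [37.71  0.96] tip [1.026 0.106 0.5  ] [0.03 0.86 0.02 0.05 1.6  0.12]
35 7 [1.001 0.101 0.591] [43.29  0.9
[... 304 characters left out ...]
67] [0.06 0.78 0.02 0.02 2.17 0.14]
45 2 [0.771 0.095 0.588] [14.88  0.64] tip [0.795 0.098 0.498] [0.05 0.75 0.02 0.03 2.11 0.13]
45 3 [0.79  0.092 0.613] [20.13  0.78] tip [0.821 0.096 0.526] [0.04 0.72 0.02 0.04 2.05 0.13]
45 4 [0.812 0.09  0.637] [25.51  0.88] tip [0.852 0.095 0.553] [0.03 0.71 0.02 0.04 1.97 0.13]
45 5 [0.837 0.09  0.66 ] [31.    0.97] tip [0.885 0.096 0.58 ] [0.02 0.7  0.02 0.05 1.88 0.13]
45 6 [0.864 0.091 0.683] [36.57  1.03] tip [0.92  0.097 0.608] [0.02 0.69 0.02 0.06 1.79 0.12]
45 7 [0.892 0.092 0.707] [42.18  1.07] tip [0.954 0.099 0.638] [0.02 0.69 0.02 0.07 1.69 0.12]
45 8 [0.92  0.093 0.731] [47.79  1.09] tip [0.988 0.101 0.668] [0.02 0.69 0.02 0.07 1.59 0.12]
```

Request:
carry_out(increments=[{"linear":[0.049,-0.02,0.029],"yaw":0.03},{"linear":[0.098,-0.04,0.058],"yaw":0.06},{"linear":[0.147,-0.06,0.086],"yaw":0.1},{"linear":[0.196,-0.08,0.115],"yaw":0.13},{"linear":[0.246,-0.1,0.143],"yaw":0.157}])

```text
t: 8.18
tool_pos: [0.7423, 0.1357, 0.4706]
orientation: [-1.173, 1.269, -1.24]
force: [2.3, 1.2, -2.5]
opening: 0.0153
```

```bash
cat > tl.py <<'E'
from h import *
import ik, sys
el=float(sys.argv[1]); L=float(sys.argv[2]); az=float(sys.argv[3]) if len(sys.argv)>3 else 5.1
s=st(); R=Rn.from_rotvec(s['orientation']).as_matrix()
print('tilt',np.round(ik.tilt(R),2),'zaz',np.degrees(np.arctan2(R[1,2],R[0,2])).round(2))
e,z=np.radians(el),np.radians(az); u=np.array([np.cos(e)*np.cos(z),np.cos(e)*np.sin(z),np.sin(e)])
sh=R.T@u*L; print('step/5',(sh/5).round(4),'full',sh.round(4))
q,f=ik.ik(s['q'],s['tool_pos']+L*u,R,1); x,RR=ik.tool(q); print('pred',x.round(3),np.round(ik.tilt(RR),2))
E
python3 tl.py 45 0.3
```

```text
t 8.175 pos [0.7423 0.1357 0.4706] rv [-1.1732  1.2686 -1.2397] F [ 2.3  1.2 -2.5] M [-0.04 -0.    0.04] op 0.0153 q [0.105 0.799 0.166 0.02  2.182 0.179]
tilt [-0.35  0.95] zaz -3.59
step/5 [-0.0071 -0.0427  0.0416] full [-0.0353 -0.2134  0.2079]
pred [0.748 0.123 0.52 ] [4.33 1.31]
```

Request:
carry_out(increments=[{"linear":[-0.007,-0.043,0.042],"yaw":0},{"linear":[-0.014,-0.086,0.084],"yaw":0},{"linear":[-0.021,-0.128,0.125],"yaw":0},{"linear":[-0.028,-0.171,0.167],"yaw":0},{"linear":[-0.035,-0.213,0.208],"yaw":0}])

```text
t: 8.8
tool_pos: [0.7452, 0.1266, 0.5082]
orientation: [-1.126, 1.233, -1.256]
force: [-0.2, 0.1, -3.6]
opening: 0.0155
```

```bash
python3 tl.py 45 0.3
```

```text
t 8.8 pos [0.7452 0.1266 0.5082] rv [-1.1258  1.2329 -1.2563] F [-0.2  0.1 -3.6] M [-0.03  0.11  0.  ] op 0.0155 q [0.09  0.841 0.023 0.026 2.229 0.169]
tilt [2.79 1.19] zaz -3.6
step/5 [-0.0075 -0.0403  0.0438] full [-0.0377 -0.2015  0.219 ]
pred [0.751 0.116 0.546] [7.67 1.52]
```

Request:
carry_out(increments=[{"linear":[-0.07,-0.4,0.44],"yaw":0},{"linear":[-0.07,-0.4,0.44],"yaw":0},{"linear":[-0.07,-0.4,0.44],"yaw":0},{"linear":[-0.07,-0.4,0.44],"yaw":0},{"linear":[-0.07,-0.4,0.44],"yaw":0}])

```text
t: 9.43
tool_pos: [0.7446, 0.1129, 0.5371]
orientation: [-1.081, 1.2, -1.272]
force: [0.5, 0.8, -3.6]
opening: 0.0158
```

```bash
python3 tl.py 40 0.6
```

```text
t 9.425 pos [0.7446 0.1129 0.5371] rv [-1.0811  1.1997 -1.2722] F [ 0.5  0.8 -3.6] M [-0.12  0.18  0.02] op 0.0158 q [0.07  0.802 0.024 0.033 2.216 0.153]
tilt [5.75 1.39] zaz -3.7
step/5 [-0.0167 -0.0675  0.0978] full [-0.0837 -0.3376  0.4889]
pred [0.797 0.105 0.569] [16.2   1.84]
```

Request:
carry_out(increments=[{"linear":[-0.084,-0.338,0.489],"yaw":0}])

```text
t: 9.55
tool_pos: [0.7555, 0.1122, 0.5448]
orientation: [-1.044, 1.172, -1.285]
force: [-0.6, 0.3, -3.1]
opening: 0.0154
```

```bash
python3 tl.py 40 0.6
```

```text
t 9.55 pos [0.7555 0.1122 0.5448] rv [-1.0445  1.1722 -1.2846] F [-0.6  0.3 -3.1] M [-0.1   0.22 -0.  ] op 0.0154 q [0.066 0.794 0.024 0.037 2.182 0.152]
tilt [8.17 1.54] zaz -3.81
step/5 [-0.0173 -0.0633  0.1005] full [-0.0866 -0.3163  0.5024]
pred [0.811 0.105 0.577] [18.77  1.97]
```

Request:
carry_out(increments=[{"linear":[-0.08,-0.31,0.5],"yaw":0}])

```text
t: 9.68
tool_pos: [0.7671, 0.1109, 0.5541]
orientation: [-1.005, 1.142, -1.298]
force: [-0.1, 0.0, -3.6]
opening: 0.0153
```

Request:
carry_out(increments=[{"linear":[-0.08,-0.29,0.51],"yaw":0}])

```text
t: 9.8
tool_pos: [0.7792, 0.1096, 0.5633]
orientation: [-0.966, 1.112, -1.31]
force: [0.3, 0.5, -3.6]
opening: 0.0154
```

Request:
carry_out(increments=[{"linear":[-0.08,-0.27,0.52],"yaw":0}])

```text
t: 9.93
tool_pos: [0.7914, 0.1082, 0.573]
orientation: [-0.926, 1.081, -1.322]
force: [0.5, 1.1, -3.2]
opening: 0.0159
```

```bash
python3 tl.py 45 0.6; python3 tl.py 45 0.6 -5
```

```text
t 9.925 pos [0.7914 0.1082 0.573 ] rv [-0.9259  1.0807 -1.3225] F [ 0.5  1.1 -3.2] M [-0.17  0.39  0.03] op 0.0159 q [0.051 0.769 0.023 0.051 2.069 0.146]
tilt [16.08  1.95] zaz -4.3
step/5 [-0.0185 -0.058   0.1034] full [-0.0925 -0.29    0.5171]
pred [0.831 0.103 0.629] [26.96  2.29]
t 9.925 pos [0.7914 0.1082 0.573 ] rv [-0.9259  1.0807 -1.3225] F [ 0.5  1.1 -3.2] M [-0.17  0.39  0.03] op 0.0159 q [0.051 0.769 0.023 0.051 2.069 0.146]
tilt [16.08  1.95] zaz -4.3
step/5 [-0.0036 -0.0589  0.1045] full [-0.0181 -0.2943  0.5225]
pred [0.833 0.055 0.63 ] [26.87  1.71]
```

Request:
carry_out(increments=[{"linear":[0.02,-0.29,0.52],"yaw":0}])

```text
t: 10.05
tool_pos: [0.8017, 0.0972, 0.5855]
orientation: [-0.888, 1.05, -1.333]
force: [-0.6, -0.2, -3.7]
opening: 0.0156
```

Request:
carry_out(increments=[{"linear":[0.02,-0.27,0.53],"yaw":0}])

```text
t: 10.18
tool_pos: [0.8118, 0.0849, 0.5993]
orientation: [-0.85, 1.019, -1.346]
force: [-0.1, -0.3, -3.4]
opening: 0.0155
```

Request:
carry_out(increments=[{"linear":[0.02,-0.25,0.54],"yaw":0}])

```text
t: 10.3
tool_pos: [0.8222, 0.0739, 0.6127]
orientation: [-0.811, 0.987, -1.358]
force: [0.7, 1.1, -3.8]
opening: 0.0155
```

Request:
carry_out(increments=[{"linear":[0.02,-0.22,0.55],"yaw":0}])

```text
t: 10.42
tool_pos: [0.8333, 0.0636, 0.6256]
orientation: [-0.772, 0.954, -1.371]
force: [0.0, 0.2, -3.6]
opening: 0.0159
```

Request:
carry_out(increments=[{"linear":[0.02,-0.2,0.56],"yaw":0}])

```text
t: 10.55
tool_pos: [0.8444, 0.0535, 0.6385]
orientation: [-0.733, 0.921, -1.384]
force: [-0.5, -0.5, -3.2]
opening: 0.0158
```

Request:
carry_out(increments=[{"linear":[0.02,-0.18,0.57],"yaw":0}])

```text
t: 10.68
tool_pos: [0.8553, 0.0438, 0.6518]
orientation: [-0.694, 0.888, -1.396]
force: [-0.5, -0.3, -3.6]
opening: 0.0157
```

```bash
python3 tl.py 45 0.6
```

```text
t 10.675 pos [0.8553 0.0438 0.6518] rv [-0.6945  0.8879 -1.3961] F [-0.5 -0.3 -3.6] M [-0.13  0.74  0.01] op 0.0157 q [-0.054  0.714  0.023  0.11   1.852  0.078]
tilt [31.99  1.74] zaz -6.24
step/5 [-0.0205 -0.027   0.1151] full [-0.1024 -0.135   0.5756]
pred [0.906 0.064 0.704] [43.2   1.46]
```

Request:
carry_out(increments=[{"linear":[0.1,-0.15,0.57],"yaw":0}])

```text
t: 10.8
tool_pos: [0.8664, 0.0273, 0.6646]
orientation: [-0.657, 0.854, -1.408]
force: [-0.3, 1.1, -3.5]
opening: 0.0155
```

```bash
cat > soc.py <<'E'
from h import *
import ik
l=np.array([-.089,.996,0]); l/=np.linalg.norm(l); a=np.array([l[1],-l[0],0])
SOC=np.array([.5348,.0356,.2043]); 
TL=np.radians(35); n=-np.sin(TL)*a+np.cos(TL)*np.array([0,0,1])
def info(s=None):
    s=s or robot.read_state(); R=Rn.from_rotvec(s['orientation']).as_matrix()
    tip=s['tool_pos']+R[:,1]*.093
    e2=np.cross(n,l); d=tip-SOC
    print('t',round(s['t'],2),'tilt',np.round(ik.tilt(R),2),'tip rel (l,e2,n) mm',(np.array([d@l,d@e2,d@n])*1e3).round(1),'F',s['force'].round(1),'M',s['wrist_torque'].round(2),'q',s['q'].round(2),'op',round(s['opening'],4))
    # handle (tool x) direction angle about n relative to l
    h=R[:,0]; print('handle angle cw deg', (-np.degrees(np.arctan2(h@e2,h@l)))%180, 'F(l,e2,n)',np.array([s['force']@l,s['force']@e2,s['force']@n]).round(1))
    return s,R,tip
def to(dl,de,dn,tipw=True):
    """shift needed so tip is at SOC + dl l+de e2+dn n (mm)"""
    s,R,tip=info(); e2=np.cross(n,l); g=SOC+(dl*l+de*e2+dn*n)/1e3
    sh=R.T@(g-tip); print('shift',sh.round(4),'norm',np.linalg.norm(sh).round(3)); return sh
E
python3 -c "
from soc import *
to(0,0,100)"
```

```text
t 10.8 tilt [34.63  1.59] tip rel (l,e2,n) mm [ -35.2 -533.3   95.1] F [-0.3  1.1 -3.5] M [-0.16  0.76 -0.02] q [-0.08  0.71  0.02  0.13  1.81  0.06] op 0.0155
handle angle cw deg 9.764359108527543 F(l,e2,n) [ 1.1  2.2 -2.8]
shift [ 5.560e-02 -5.000e-04 -5.316e-01] norm 0.535
```

Run:
```python
from soc import *
s,R,tip=info(); e2=np.cross(n,l); q=s['q']
for tl in (0,):
  for de,dn in ((-500,100),(-400,100),(-300,100),(-200,100),(-100,100),(0,100),(0,60),(0,30),(0,0),(0,-20)):
    g=SOC+(de*e2+dn*n)/1e3-R[:,1]*.093
    q,f=ik.ik(q,g,R,1); print(de,dn,g.round(3),q.round(3),np.abs(f).max().round(5))
for yaw in (.3,.6,.9,1.2):
    q,f=ik.ik(q,g,R@Rn.from_euler('y',yaw).as_matrix(),1); print(yaw,q.round(3),np.abs(f).max().round(5))
```

```text
t 10.8 tilt [34.63  1.59] tip rel (l,e2,n) mm [ -35.2 -533.3   95.1] F [-0.3  1.1 -3.5] M [-0.16  0.76 -0.02] q [-0.08  0.71  0.02  0.13  1.81  0.06] op 0.0155
handle angle cw deg 9.764359108527543 F(l,e2,n) [ 1.1  2.2 -2.8]
-500 100 [0.833 0.06  0.649] [-0.033  0.425  0.469  0.097  1.649  0.077] 0.0
-400 100 [0.752 0.052 0.592] [-0.051  0.065  1.01   0.108  1.471  0.043] 0.0
-300 100 [0.67  0.045 0.535] [-0.076 -0.207  1.377  0.124  1.378  0.009] 0.0
-200 100 [0.588 0.038 0.477] [-0.112 -0.464  1.683  0.145  1.334 -0.031] 0.0
-100 100 [0.507 0.031 0.42 ] [-0.168 -0.737  1.957  0.177  1.342 -0.084] 0.0
0 100 [0.425 0.023 0.363] [-0.226 -0.89   2.118  0.207  1.359 -0.14 ] 0.03996
0 60 [0.448 0.025 0.33 ] [-0.209 -0.89   2.189  0.202  1.28  -0.139] 0.02638
0 30 [0.465 0.027 0.305] [-0.199 -0.89   2.24   0.2    1.224 -0.14 ] 0.01432
0 0 [0.482 0.028 0.281] [-0.191 -0.89   2.289  0.201  1.171 -0.142] 0.00083
0 -20 [0.494 0.029 0.264] [-0.18  -0.849  2.299  0.199  1.119 -0.142] 0.0
0.3 [-0.18  -0.849  2.299  0.199  1.119  0.158] 0.0
0.6 [-0.18  -0.849  2.299  0.199  1.119  0.458] 0.0
0.9 [-0.18  -0.849  2.299  0.199  1.119  0.758] 0.0
1.2 [-0.18  -0.849  2.299  0.199  1.119  1.058] 0.0
```

Run:
```python
from soc import *
s,R0,tip=info(); e2=np.cross(n,l)
for dt in (0,-2,-4,-6):
  R=Rn.from_rotvec(-np.cross(a,[0,0,-1])*np.radians(-dt)).as_matrix()@R0
  print('tilt',ik.tilt(R))
  q=np.array([-.168,-.737,1.957,.177,1.342,-.084])
  for de,dn in ((-60,40),(-40,30),(-20,20),(-10,12),(0,10),(0,5),(0,0),(0,-10),(0,-20)):
    g=SOC+(de*e2+dn*n)/1e3-R[:,1]*.093
    q,f=ik.ik(q,g,R,1); print(de,dn,q.round(3),np.abs(f).max().round(5))
```

```text
t 10.8 tilt [34.63  1.59] tip rel (l,e2,n) mm [ -35.2 -533.3   95.1] F [-0.3  1.1 -3.5] M [-0.16  0.76 -0.02] q [-0.08  0.71  0.02  0.13  1.81  0.06] op 0.0155
handle angle cw deg 9.764359108527543 F(l,e2,n) [ 1.1  2.2 -2.8]
tilt (np.float64(34.628070609947635), np.float64(1.58753023821206))
-60 40 [-0.167 -0.774  2.109  0.182  1.229 -0.104] 0.0
-40 30 [-0.176 -0.819  2.168  0.188  1.217 -0.117] 0.0
-20 20 [-0.186 -0.866  2.227  0.195  1.206 -0.13 ] 0.0
-10 12 [-0.19  -0.884  2.258  0.198  1.194 -0.136] 0.0
0 10 [-0.193 -0.89   2.273  0.2    1.188 -0.141] 0.00548
0 5 [-0.192 -0.89   2.281  0.2    1.179 -0.142] 0.00317
0 0 [-0.191 -0.89   2.289  0.201  1.171 -0.142] 0.00083
0 -10 [-0.185 -0.872  2.295  0.2    1.146 -0.142] 0.0
0 -20 [-0.18  -0.849  2.299  0.199  1.119 -0.142] 0.0
tilt (np.float64(36.628050370099466), np.float64(1.58753023821206))
-60 40 [-0.178 -0.824  2.152  0.199  1.204 -0.12 ] 0.0
-40 30 [-0.189 -0.871  2.211  0.206  1.194 -0.133] 0.0
-20 20 [-0.195 -0.89   2.254  0.211  1.174 -0.144] 0.00698
-10 12 [-0.195 -0.89   2.275  0.213  1.155 -0.149] 0.01117
0 10 [-0.198 -
[... 743 characters left out ...]
 [-0.198 -0.89   2.336  0.234  1.066 -0.174] 0.02029
0 -20 [-0.196 -0.89   2.352  0.235  1.049 -0.175] 0.01511
tilt (np.float64(40.628022598924595), np.float64(1.5875302382120595))
-60 40 [-0.198 -0.89   2.218  0.233  1.144 -0.15 ] 0.00869
-40 30 [-0.201 -0.89   2.251  0.238  1.117 -0.161] 0.02032
-20 20 [-0.205 -0.89   2.285  0.244  1.088 -0.174] 0.0315
-10 12 [-0.206 -0.89   2.308  0.248  1.067 -0.182] 0.03545
0 10 [-0.209 -0.89   2.32   0.252  1.057 -0.189] 0.04216
0 5 [-0.208 -0.89   2.329  0.252  1.048 -0.19 ] 0.03966
0 0 [-0.206 -0.89   2.337  0.253  1.039 -0.191] 0.03712
0 -10 [-0.204 -0.89   2.354  0.254  1.02  -0.193] 0.03193
0 -20 [-0.201 -0.89   2.37   0.255  1.003 -0.195] 0.02659
```

```bash
python3 -c "
from soc import *
to(0,-60,45)"
```

```text
t 10.8 tilt [34.63  1.59] tip rel (l,e2,n) mm [ -35.2 -533.3   95.1] F [-0.3  1.1 -3.5] M [-0.16  0.76 -0.02] q [-0.08  0.71  0.02  0.13  1.81  0.06] op 0.0155
handle angle cw deg 9.764359108527543 F(l,e2,n) [ 1.1  2.2 -2.8]
shift [ 0.0469  0.0541 -0.4719] norm 0.477
```

Request:
carry_out(increments=[{"linear":[0.006,0,-0.059],"yaw":0},{"linear":[0.012,0,-0.118],"yaw":0},{"linear":[0.018,0,-0.177],"yaw":0},{"linear":[0.024,0,-0.236],"yaw":0},{"linear":[0.03,0,-0.295],"yaw":0}])

```text
t: 11.42
tool_pos: [0.702, 0.0254, 0.5551]
orientation: [-0.655, 0.852, -1.409]
force: [0.7, 0.1, -1.8]
opening: 0.0156
```

```bash
python3 -c "
from soc import *
to(0,-60,45)"
```

```text
t 11.43 tilt [34.79  1.52] tip rel (l,e2,n) mm [ -22.6 -336.5   99.4] F [ 0.7  0.1 -1.8] M [-0.16  0.64 -0.06] q [-0.11 -0.11  1.25  0.14  1.41 -0.02] op 0.0156
handle angle cw deg 9.789171987975578 F(l,e2,n) [ 0.   0.5 -1.9]
shift [ 0.0262  0.056  -0.2759] norm 0.283
```

Request:
carry_out(increments=[{"linear":[0.005,0.006,-0.055],"yaw":0},{"linear":[0.011,0.016,-0.11],"yaw":0},{"linear":[0.016,0.028,-0.165],"yaw":0},{"linear":[0.021,0.042,-0.22],"yaw":0},{"linear":[0.026,0.056,-0.276],"yaw":0}])

```text
t: 12.05
tool_pos: [0.5044, 0.0302, 0.3511]
orientation: [-0.653, 0.85, -1.411]
force: [-1.0, 0.2, -2.9]
opening: 0.0154
```

```bash
python3 -c "
from soc import *
to(0,-60,45)"
```

```text
t 12.05 tilt [34.92  1.47] tip rel (l,e2,n) mm [ -0.3 -58.9  44.9] F [-1.   0.2 -2.9] M [-0.14  0.69 -0.  ] q [-0.17 -0.79  2.11  0.18  1.23 -0.1 ] op 0.0154
handle angle cw deg 9.799951031278681 F(l,e2,n) [ 0.3  2.5 -1.8]
shift [-0.0005 -0.0001  0.001 ] norm 0.001
```

Run:
```python
from soc import *
s,R,tip=info()
for L in (.0625,.1,.2):
  q,f=ik.ik(s['q'],s['tool_pos']-L*a,R,1); x,RR=ik.tool(q); print(L,(R.T@(-L*a)).round(4),np.round(ik.tilt(RR),2),q.round(3))
cv2.imwrite('pics/s3.png',robot.read_camera('side'));cv2.imwrite('pics/t3.png',robot.read_camera('top'))
crop('pics/t3.png','pics/t3c.png',210,130,310,205,8)
crop('pics/s3.png','pics/s3c.png',210,120,310,195,8)
```

```text
t 12.05 tilt [34.92  1.47] tip rel (l,e2,n) mm [ -0.3 -58.9  44.9] F [-1.   0.2 -2.9] M [-0.14  0.69 -0.  ] q [-0.17 -0.79  2.11  0.18  1.23 -0.1 ] op 0.0154
handle angle cw deg 9.799951031278681 F(l,e2,n) [ 0.3  2.5 -1.8]
0.0625 [ 0.0078 -0.0358 -0.0507] [34.33  1.54] [-0.212 -0.89   2.149  0.201  1.316 -0.133]
0.1 [ 0.0125 -0.0572 -0.081 ] [33.69  1.65] [-0.235 -0.89   2.131  0.211  1.35  -0.151]
0.2 [ 0.025  -0.1145 -0.1621] [32.01  2.31] [-0.382 -0.89   2.072  0.281  1.472 -0.271]
```

View pics/t3c.png

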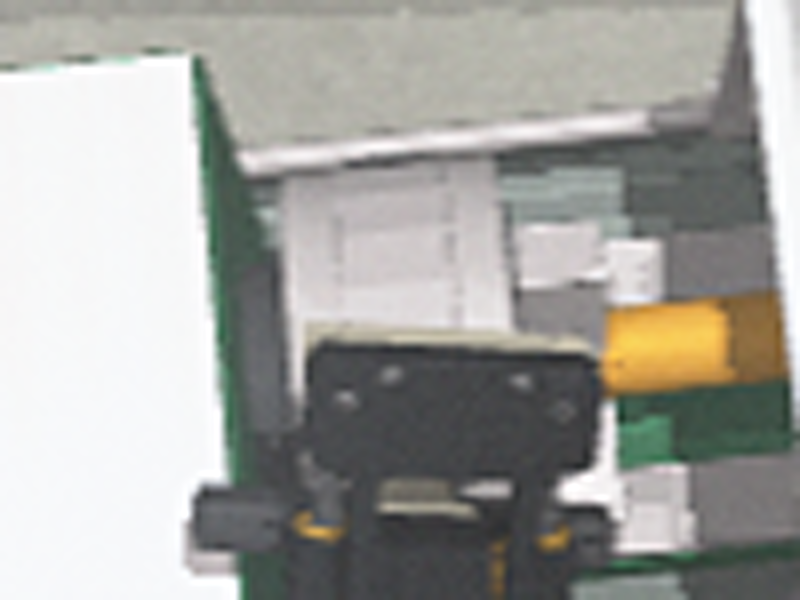

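View pics/s3c.png

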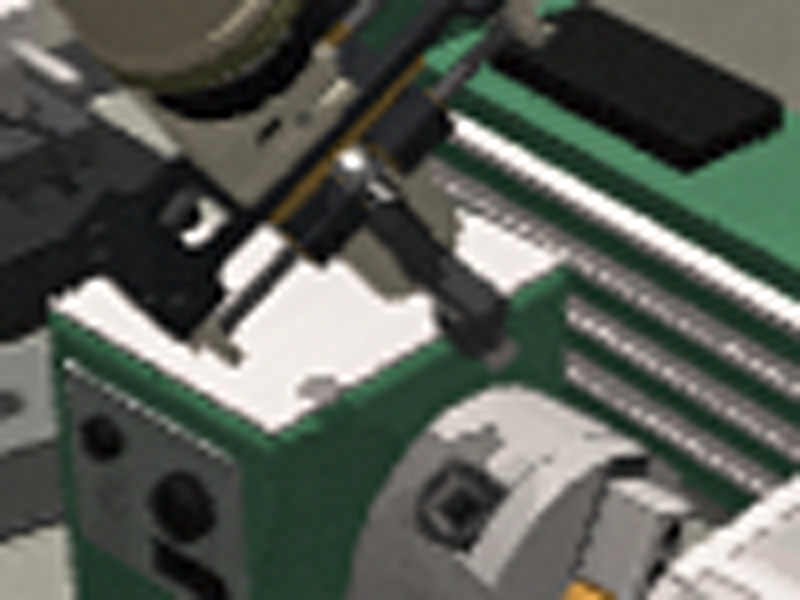

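Request:
carry_out(increments=[{"linear":[0.02,-0.11,-0.16],"yaw":0}])

```text
t: 12.28
tool_pos: [0.4615, 0.0264, 0.3503]
orientation: [-0.68, 0.881, -1.4]
force: [-1.2, -0.8, -2.6]
opening: 0.0155
```

Run:
```python
from soc import *
s,R,tip=info(); 
R0=Rn.from_rotvec([-.653,.85,-1.411]).as_matrix(); t0=np.array([.5044,.0302,.3511])
print('pred tip side px at pic3',proj('side',t0+.093*R0[:,1]),'handle',proj('side',t0-.011*R0[:,1]))
```

```text
t 12.28 tilt [32.82  1.79] tip rel (l,e2,n) mm [  0.3 -19.8  69.1] F [-1.2 -0.8 -2.6] M [-0.15  0.68 -0.01] q [-0.21 -0.89  2.15  0.19  1.34 -0.12] op 0.0155
handle angle cw deg 9.965190250618832 F(l,e2,n) [-0.7  2.5 -1.4]
pred tip side px at pic3 [271.15993802 163.02616682] handle [259.52006038 148.64302387]
```

```bash
python3 - <<'E'
from soc import *
s,R,tip=info(); e2=np.cross(n,l);q=s['q']
for de,dn in ((-20,50),(-10,40),(-10,30),(0,40),(0,30),(0,20),(0,10),(0,0),(0,-10)):
    g=SOC+(de*e2+dn*n)/1e3-R[:,1]*.093
    q2,f=ik.ik(q,g,R,1); print(de,dn,q2.round(3),np.abs(f).max().round(5))
E
python3 -c "
from soc import *
to(0,-5,20)"
```

```text
t 12.28 tilt [32.82  1.79] tip rel (l,e2,n) mm [  0.3 -19.8  69.1] F [-1.2 -0.8 -2.6] M [-0.15  0.68 -0.01] q [-0.21 -0.89  2.15  0.19  1.34 -0.12] op 0.0155
handle angle cw deg 9.965190250618832 F(l,e2,n) [-0.7  2.5 -1.4]
-20 50 [-0.197 -0.868  2.169  0.191  1.299 -0.123] 0.0
-10 40 [-0.2   -0.885  2.202  0.193  1.283 -0.129] 0.0
-10 30 [-0.194 -0.867  2.209  0.192  1.259 -0.128] 0.0
0 40 [-0.204 -0.89   2.213  0.195  1.281 -0.134] 0.00662
0 30 [-0.201 -0.89   2.229  0.195  1.263 -0.134] 0.0025
0 20 [-0.196 -0.882  2.241  0.194  1.242 -0.134] 0.0
0 10 [-0.19  -0.863  2.247  0.193  1.217 -0.133] 0.0
0 0 [-0.185 -0.843  2.251  0.191  1.191 -0.132] 0.0
0 -10 [-0.179 -0.821  2.255  0.19   1.165 -0.131] 0.0
t 12.28 tilt [32.82  1.79] tip rel (l,e2,n) mm [  0.3 -19.8  69.1] F [-1.2 -0.8 -2.6] M [-0.15  0.68 -0.01] q [-0.21 -0.89  2.15  0.19  1.34 -0.12] op 0.0155
handle angle cw deg 9.965190250618832 F(l,e2,n) [-0.7  2.5 -1.4]
shift [ 0.004   0.0496 -0.0124] norm 0.051
```

Request:
carry_out(increments=[{"linear":[0.002,0.025,-0.004],"yaw":0},{"linear":[0.004,0.05,-0.015],"yaw":0},{"linear":[0.004,0.05,-0.015],"yaw":0}])

```text
t: 12.65
tool_pos: [0.4753, 0.0276, 0.2986]
orientation: [-0.681, 0.882, -1.4]
force: [-0.7, 0.5, -2.8]
opening: 0.0156
```

Run:
```python
from soc import *
s,R,tip=info()
cv2.imwrite('pics/s4.png',robot.read_camera('side'));cv2.imwrite('pics/t4.png',robot.read_camera('top'))
crop('pics/t4.png','pics/t4c.png',230,150,290,195,12)
crop('pics/s4.png','pics/s4c.png',230,140,290,195,12)
for f in (0,.02,.045): print(f,'side',(proj('side',tip-f*R[:,1])-[230,140])*12,'top',(proj('top',tip-f*R[:,1])-[230,150])*12)
print('socket',(proj('side',SOC)-[230,140])*12,(proj('top',SOC)-[230,150])*12)
```

```text
t 12.65 tilt [32.71  1.79] tip rel (l,e2,n) mm [ 0.2 -1.3 18.8] F [-0.7  0.5 -2.8] M [-0.12  0.74  0.03] q [-0.19 -0.87  2.23  0.19  1.24 -0.13] op 0.0156
handle angle cw deg 10.00821894840368 F(l,e2,n) [ 0.6  2.2 -1.9]
0 side [414.23374907 477.58934688] top [374.39534022 480.38577801]
0.02 side [390.07231626 447.58245292] top [378.96527466 517.2736513 ]
0.045 side [358.90096581 408.87196643] top [384.94733191 565.56025103]
socket [437.27660389 507.71922517] [374.02827644 448.86906252]
```

View pics/t4c.png

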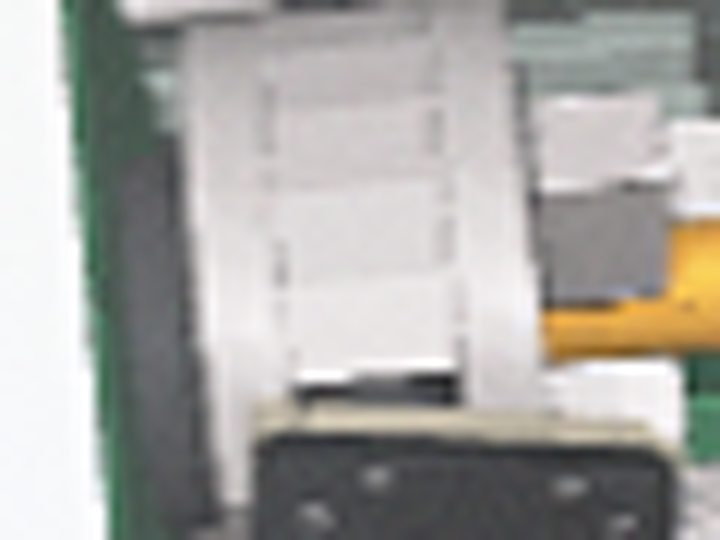

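View pics/s4c.png

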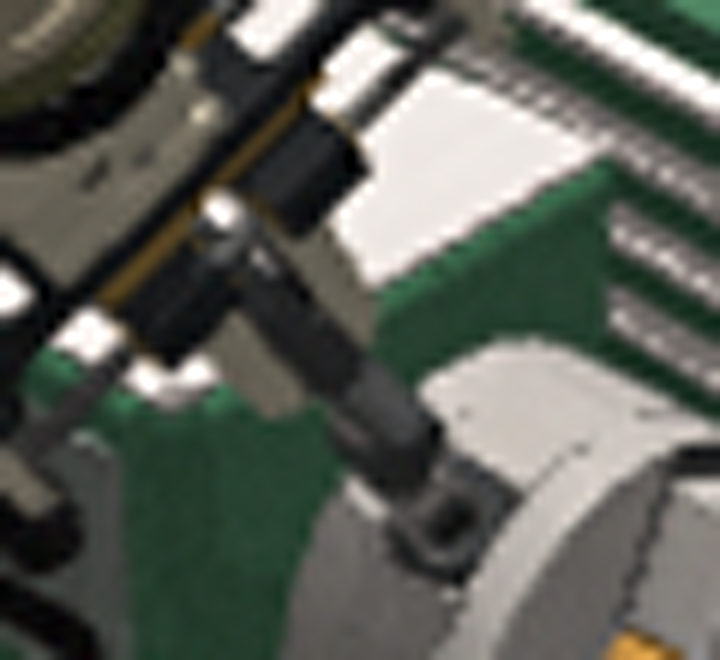

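Request:
carry_out(increments=[{"linear":[0,0.008,-0.001],"yaw":0},{"linear":[0,0.016,-0.002],"yaw":0},{"linear":[0,0.02,-0.002],"yaw":0}])

```text
t: 13.12
tool_pos: [0.4854, 0.0287, 0.2844]
orientation: [-0.679, 0.877, -1.402]
force: [-3.8, -5.5, -2.3]
opening: 0.0158
```

```bash
python3 -c "
from soc import *
to(0,0,-8)"
```

```text
t 13.12 tilt [32.96  1.65] tip rel (l,e2,n) mm [ 0.2 -1.8  1.3] F [-3.8 -5.5 -2.3] M [-1.11  1.22 -0.66] q [-0.18 -0.84  2.25  0.19  1.19 -0.13] op 0.0158
handle angle cw deg 9.926750636869372 F(l,e2,n) [-5.2  4.8  0.5]
shift [ 0.0007  0.0093 -0.0014] norm 0.009
```

Request:
carry_out(increments=[{"linear":[0.002,0,-0.001],"yaw":0},{"linear":[0.002,0.004,-0.001],"yaw":0},{"linear":[0.002,0.007,-0.001],"yaw":0}])

```text
t: 13.5
tool_pos: [0.4884, 0.0274, 0.2774]
orientation: [-0.679, 0.878, -1.402]
force: [0.3, 0.0, -2.9]
opening: 0.0153
```

```bash
python3 -c "
from soc import *
to(0,0,-8)"
```

```text
t 13.5 tilt [32.96  1.67] tip rel (l,e2,n) mm [-1.3 -0.1 -6.1] F [ 0.3  0.  -2.9] M [-0.18  0.71 -0.01] q [-0.18 -0.83  2.25  0.19  1.17 -0.13] op 0.0153
handle angle cw deg 9.935768663131398 F(l,e2,n) [-0.   1.4 -2.6]
shift [-0.0012  0.002  -0.0003] norm 0.002
```

Request:
carry_out(increments=[{"linear":[0,0.003,0],"yaw":0},{"linear":[0,0.006,0],"yaw":0},{"linear":[0,0.006,0],"yaw":0}])

```text
t: 13.88
tool_pos: [0.4915, 0.0279, 0.274]
orientation: [-0.679, 0.877, -1.402]
force: [-16.1, -1.1, 8.1]
opening: 0.0155
```

```bash
python3 -c "
from soc import *
to(0,0,-20)"
```

```text
t 13.88 tilt [32.98  1.65] tip rel (l,e2,n) mm [ -1.2  -0.8 -10.7] F [-16.1  -1.1   8.1] M [-0.29  2.25  0.08] q [-0.18 -0.82  2.25  0.19  1.16 -0.13] op 0.0155
handle angle cw deg 9.885255849651031 F(l,e2,n) [ 0.3  8.6 16. ]
shift [-0.0008  0.0094 -0.0006] norm 0.009
```

Request:
carry_out(increments=[{"linear":[0,-0.001,-0.0015],"yaw":0},{"linear":[0,0.001,-0.002],"yaw":0},{"linear":[0,0.003,-0.002],"yaw":0}])

```text
t: 14.25
tool_pos: [0.4917, 0.0281, 0.2736]
orientation: [-0.678, 0.873, -1.403]
force: [-34.4, -3.8, 26.1]
opening: 0.016
```

```bash
python3 -c "
from soc import *
to(0,0,-20)"
```

```text
t 14.25 tilt [33.14  1.59] tip rel (l,e2,n) mm [ -1.1  -1.  -11.1] F [-34.4  -3.8  26.1] M [-0.33  3.35  0.12] q [-0.18 -0.82  2.26  0.19  1.16 -0.13] op 0.016
handle angle cw deg 9.811363190494745 F(l,e2,n) [-0.7 13.4 41.2]
shift [-0.0007  0.0089 -0.0009] norm 0.009
```

Request:
carry_out(increments=[{"linear":[0,-0.002,-0.001],"yaw":-0.06},{"linear":[0,-0.002,-0.001],"yaw":-0.12},{"linear":[0,0,-0.001],"yaw":-0.12}])

```text
t: 14.62
tool_pos: [0.4912, 0.0279, 0.2738]
orientation: [-0.754, 0.778, -1.349]
force: [-15.3, -2.8, 13.7]
opening: 0.0157
```

```bash
python3 -c "
from soc import *
to(0,0,-20)"
```

```text
t 14.62 tilt [33.2   1.54] tip rel (l,e2,n) mm [ -1.3  -0.8 -10.7] F [-15.3  -2.8  13.7] M [-0.56  1.36 -0.25] q [-0.18 -0.82  2.26  0.19  1.16 -0.25] op 0.0157
handle angle cw deg 2.9439885656205718 F(l,e2,n) [-1.4  4.8 20.1]
shift [-0.001   0.0094 -0.0006] norm 0.009
```

Request:
carry_out(increments=[{"linear":[0,-0.001,-0.001],"yaw":0.12},{"linear":[0,-0.001,-0.001],"yaw":0.24},{"linear":[0,0,-0.001],"yaw":0.26}])

```text
t: 15.0
tool_pos: [0.4907, 0.0278, 0.2737]
orientation: [-0.583, 0.982, -1.466]
force: [-6.4, -1.0, 4.7]
opening: 0.0156
```

```bash
python3 -c "
from soc import *
s,R,tip=to(0,0,-20) if 0 else info()
cv2.imwrite('pics/s5.png',robot.read_camera('side'))
crop('pics/s5.png','pics/s5c.png',230,140,290,195,12)
for f in (0,.02,.045): print(f,'side',(proj('side',tip-f*R[:,1])-[230,140])*12)
"
```

```text
t 15.0 tilt [33.26  1.53] tip rel (l,e2,n) mm [ -1.3  -0.4 -10.5] F [-6.4 -1.   4.7] M [-0.36  0.69 -0.1 ] q [-0.18 -0.83  2.26  0.19  1.16  0.01] op 0.0156
handle angle cw deg 17.9141474726473 F(l,e2,n) [-0.4  2.6  7.6]
0 side [455.03744757 522.86054524]
0.02 side [431.28648014 494.43746718]
0.045 side [400.66353649 457.79270367]
```

View pics/s5c.png

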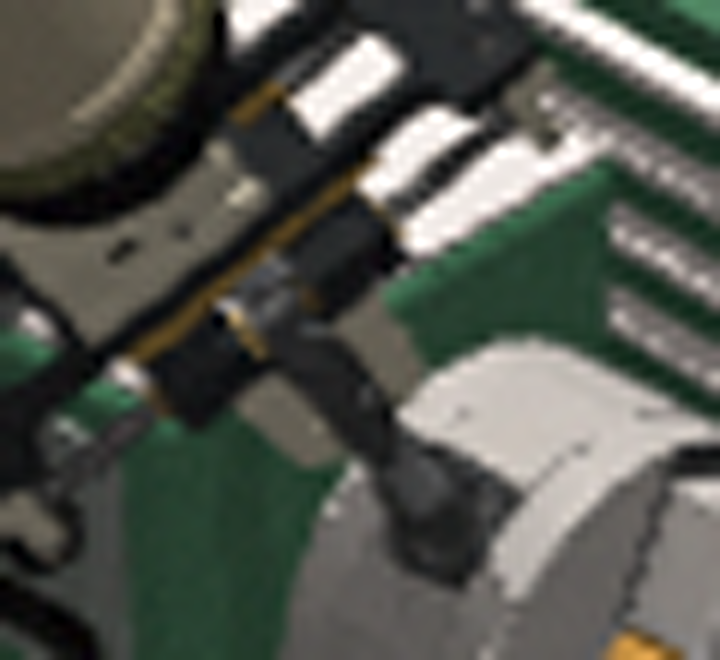

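Request:
carry_out(increments=[{"linear":[0,0.002,-0.0005],"yaw":-0.05},{"linear":[0,0.003,-0.001],"yaw":-0.1},{"linear":[0,0.003,-0.001],"yaw":-0.15},{"linear":[0,0.003,-0.001],"yaw":-0.2},{"linear":[0,0.003,-0.001],"yaw":-0.25}])

```text
t: 15.68
tool_pos: [0.4917, 0.0276, 0.2738]
orientation: [-0.748, 0.78, -1.355]
force: [-22.4, -5.9, 17.6]
opening: 0.0155
```

```bash
python3 -c "
from soc import *
to(0,0,-20)"
```

```text
t 15.68 tilt [33.39  1.41] tip rel (l,e2,n) mm [ -1.8  -1.5 -11. ] F [-22.4  -5.9  17.6] M [-0.7   2.28 -0.57] q [-0.18 -0.83  2.26  0.18  1.15 -0.24] op 0.0155
handle angle cw deg 3.2895277567238566 F(l,e2,n) [-3.9  8.6 27.5]
shift [-0.0015  0.0091 -0.0013] norm 0.009
```

Request:
carry_out(increments=[{"linear":[-0.001,-0.004,-0.002],"yaw":0.04},{"linear":[-0.001,-0.004,-0.003],"yaw":0.07},{"linear":[-0.001,-0.004,-0.003],"yaw":0.07}])

```text
t: 16.05
tool_pos: [0.4874, 0.0282, 0.276]
orientation: [-0.703, 0.833, -1.387]
force: [1.9, -1.6, 0.2]
opening: 0.0156
```

```bash
python3 -c "
from soc import *
to(0,0,-20)"
```

```text
t 16.05 tilt [33.48  1.4 ] tip rel (l,e2,n) mm [-0.9  0.6 -6.8] F [ 1.9 -1.6  0.2] M [-0.28 -0.17 -0.25] q [-0.18 -0.84  2.27  0.18  1.16 -0.17] op 0.0156
handle angle cw deg 7.2649961748417695 F(l,e2,n) [-1.7 -1.6 -0.8]
shift [-0.0006  0.0132  0.0008] norm 0.013
```

Request:
carry_out(increments=[{"linear":[0.0015,0,0.001],"yaw":0},{"linear":[0.0015,0.002,0.001],"yaw":0},{"linear":[0.0015,0.004,0.001],"yaw":0}])

```text
t: 16.42
tool_pos: [0.4904, 0.027, 0.273]
orientation: [-0.704, 0.833, -1.387]
force: [-12.5, -1.0, 10.2]
opening: 0.0154
```

```bash
python3 -c "
from soc import *
to(-2,0,-20)"
```

```text
t 16.43 tilt [33.45  1.41] tip rel (l,e2,n) mm [ -2.3  -0.  -10.8] F [-12.5  -1.   10.2] M [-0.17  1.33  0.03] q [-0.18 -0.83  2.27  0.19  1.15 -0.18] op 0.0154
handle angle cw deg 7.250972919068317 F(l,e2,n) [ 0.1  4.5 15.6]
shift [-0.0001  0.0092  0.0002] norm 0.009
```

Run:
```python
from soc import *
for nme,(x0,y0,x1,y1) in {'top':(270,160,312,190),'side':(278,185,312,205)}.items():
    im=cv2.imread(f'pics/{nme}0.png'); hsv=cv2.cvtColor(im,cv2.COLOR_BGR2HSV)
    m=(hsv[...,0]>10)&(hsv[...,0]<28)&(hsv[...,1]>110)
    print(nme)
    for y in range(y0,y1): print(y,''.join('#' if m[y,x] else '.' for x in range(x0,x1)))
crop('pics/side0.png','pics/s_bar.png',275,180,315,210,20)
```

```text
top
160 ..........................................
161 ..........................................
162 ..........................................
163 ..........................................
164 ..........................................
165 ..........................................
166 ..........................................
167 ...........................##########.....
168 ...................##################.....
169 ................#####################.....
170 ................######################....
171 ................######################....
172 ................######################....
173 ................######################....
174 ...............#######################....
175 .........#############################....
176 .....#################################....
177 .....##############################.......
178 ......###################.................
179 ......#######.............................
180 ..........................................
181 ..........................................
182 ..........................................
183 ...........
[... 398 characters left out ...]
87 ..................................
188 ..................................
189 ..................................
190 ..................................
191 ..................................
192 ..................................
193 ...####...........................
194 ...######.........................
195 ...#########......................
196 ....########......................
197 ......#####.......................
198 ........###.......................
199 .........#........................
200 ........##........................
201 ..................................
202 ..................................
203 ..................................
204 ..................................
```

View pics/s_bar.png

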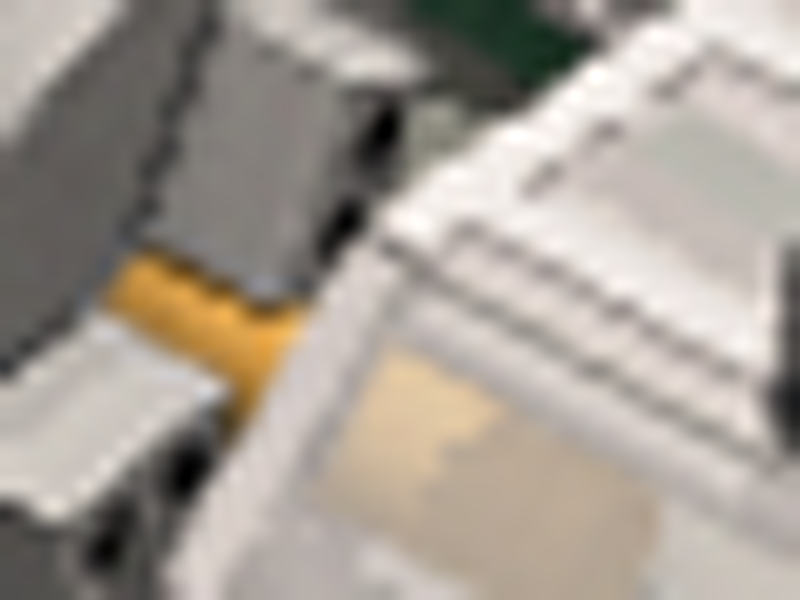

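Run:
```python
from soc import *
def line(cam,uv):
    O,d=ray(cam,uv); return np.array([O@a,O[2]]),np.array([d@a,d[2]])
for dv in (-1,0,1):
  for du in (-.7,0,.7):
    o1,d1=line('side',(295.2,201.6+dv)); o2,d2=line('top',(298,172.3+du))
    k=np.linalg.solve(np.c_[d1,-d2],o2-o1); X=o1+k[0]*d1
    D=np.array([X[0]-SOC@a,SOC[2]-X[1]]); print(dv,du,'axis u,z',X.round(4),'r',np.hypot(*D).round(4),'tilt',np.degrees(np.arctan2(*D)).round(1))
```

```text
-1 -0.7 axis u,z [0.58   0.1506] r 0.0695 tilt 39.4
-1 0 axis u,z [0.5774 0.1533] r 0.0658 tilt 39.2
-1 0.7 axis u,z [0.5749 0.1559] r 0.0622 tilt 38.9
0 -0.7 axis u,z [0.5811 0.145 ] r 0.0747 tilt 37.4
0 0 axis u,z [0.5786 0.1477] r 0.0709 tilt 37.0
0 0.7 axis u,z [0.576  0.1504] r 0.0672 tilt 36.7
1 -0.7 axis u,z [0.5823 0.1393] r 0.0799 tilt 35.5
1 0 axis u,z [0.5797 0.142 ] r 0.0762 tilt 35.2
1 0.7 axis u,z [0.5771 0.1447] r 0.0725 tilt 34.7
```

Request:
carry_out(increments=[{"linear":[0,-0.002,-0.001],"yaw":0.035},{"linear":[0,0,-0.001],"yaw":0.065},{"linear":[0,0.002,-0.001],"yaw":0.065}])

```text
t: 16.8
tool_pos: [0.4908, 0.0271, 0.273]
orientation: [-0.66, 0.883, -1.417]
force: [-25.1, -2.6, 21.5]
opening: 0.015
```

```bash
cat >> soc.py <<'E'
def inf2():
    s,R,tip=info(); print('axial torque',(s['wrist_torque']@R[:,1]).round(3)); return s,R,tip
E
python3 -c "
from soc import *
inf2()"
```

```text
t 16.8 tilt [33.55  1.38] tip rel (l,e2,n) mm [ -2.3  -0.6 -11.1] F [-25.1  -2.6  21.5] M [-0.21  2.17  0.12] q [-0.18 -0.83  2.27  0.19  1.15 -0.11] op 0.015
handle angle cw deg 10.997179605089997 F(l,e2,n) [-0.3  8.3 32.1]
axial torque -0.057
```

Run:
```python
from soc import *
im=robot.read_camera('side'); cv2.imwrite('pics/s6.png',im)
s,R,tip=info()
im0=cv2.imread('pics/s4.png')
def z(i): 
    c=i[165:197,250:282].astype(float); c=np.clip((c/200)**.55*255,0,255).astype('uint8'); return cv2.resize(c,None,fx=12,fy=12,interpolation=cv2.INTER_CUBIC)
cv2.imwrite('pics/s6c.png',np.hstack([z(im0),z(im)]))
for f in (0,.02,.045): print(f,(proj('side',tip-f*R[:,1])-[250,165]+.5)*12)
```

```text
t 16.85 tilt [33.53  1.38] tip rel (l,e2,n) mm [ -2.3  -0.5 -11.1] F [-17.9  -1.4  12.4] M [-0.15  1.87  0.01] q [-0.18 -0.83  2.27  0.19  1.15 -0.11] op 0.0158
handle angle cw deg 10.964889736250683 F(l,e2,n) [ 0.2  7.6 20.4]
0 [224.26654497 230.74940993]
0.02 [200.23577314 202.54086503]
0.045 [169.2528695  166.17364623]
```

View pics/s6c.png

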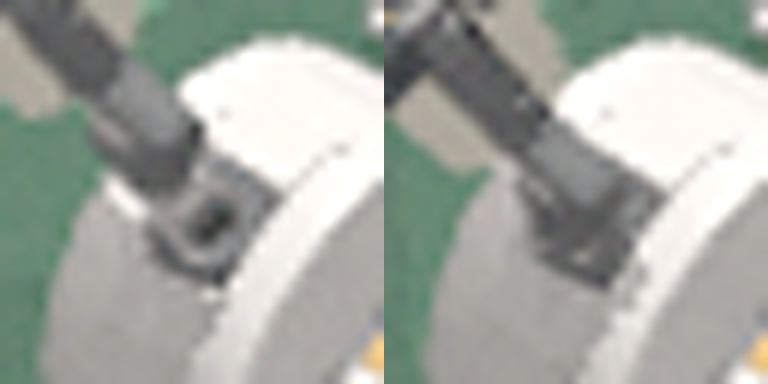

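Request:
carry_out(increments=[{"linear":[0,-0.005,-0.001],"yaw":0},{"linear":[0,-0.011,-0.001],"yaw":0},{"linear":[0,-0.011,-0.001],"yaw":0}])

```text
t: 17.23
tool_pos: [0.4837, 0.0264, 0.2817]
orientation: [-0.661, 0.883, -1.417]
force: [0.4, -0.9, -2.8]
opening: 0.0158
```

```bash
python3 -c "
from soc import *
inf2()"
```

```text
t 17.23 tilt [33.53  1.38] tip rel (l,e2,n) mm [-2.4  0.3  0.2] F [ 0.4 -0.9 -2.8] M [-0.14  0.37 -0.03] q [-0.19 -0.86  2.26  0.19  1.18 -0.11] op 0.0158
handle angle cw deg 10.97699483558614 F(l,e2,n) [-0.9  1.4 -2.5]
axial torque -0.027
```

Request:
carry_out(increments=[{"linear":[-0.0015,0,0],"yaw":0},{"linear":[-0.003,0,0],"yaw":0}])

```text
t: 17.48
tool_pos: [0.4838, 0.029, 0.2818]
orientation: [-0.661, 0.883, -1.418]
force: [0.7, -4.4, -1.9]
opening: 0.0156
```

```bash
python3 -c "
from soc import *
inf2()"
```

```text
t 17.48 tilt [33.5   1.32] tip rel (l,e2,n) mm [ 0.2  0.1 -0. ] F [ 0.7 -4.4 -1.9] M [-1.02  0.34 -0.57] q [-0.17 -0.86  2.26  0.18  1.18 -0.1 ] op 0.0156
handle angle cw deg 10.976979049221484 F(l,e2,n) [-4.4  0.9 -1.7]
axial torque -0.057
```

Request:
carry_out(increments=[{"linear":[0.0025,0,0],"yaw":0},{"linear":[0.005,0,0],"yaw":0}])

```text
t: 17.73
tool_pos: [0.4836, 0.0246, 0.2812]
orientation: [-0.661, 0.884, -1.416]
force: [1.5, 3.4, -1.7]
opening: 0.0157
```

```bash
python3 -c "
from soc import *
inf2()"
```

```text
t 17.73 tilt [33.52  1.4 ] tip rel (l,e2,n) mm [-4.2  0.9 -0.1] F [ 1.5  3.4 -1.7] M [0.66 0.07 0.53] q [-0.19 -0.86  2.27  0.19  1.18 -0.12] op 0.0157
handle angle cw deg 10.980607205136863 F(l,e2,n) [ 3.2 -0.5 -2.4]
axial torque -0.076
```

Request:
carry_out(increments=[{"linear":[-0.002,-0.003,0.0005],"yaw":0},{"linear":[-0.002,-0.0035,0.0005],"yaw":0}])

```text
t: 17.98
tool_pos: [0.4819, 0.0262, 0.2845]
orientation: [-0.661, 0.884, -1.416]
force: [0.6, 0.3, -3.3]
opening: 0.0158
```

Request:
carry_out(increments=[{"linear":[-0.0015,0,0],"yaw":0},{"linear":[-0.003,0,0],"yaw":0}])

```text
t: 18.23
tool_pos: [0.482, 0.0289, 0.2848]
orientation: [-0.662, 0.884, -1.417]
force: [0.1, -3.2, -2.7]
opening: 0.0161
```

```bash
python3 -c "
from soc import *
inf2()"
```

```text
t 18.23 tilt [33.45  1.34] tip rel (l,e2,n) mm [ 0.2 -0.1  3.5] F [ 0.1 -3.2 -2.7] M [-0.94  0.64 -0.51] q [-0.18 -0.86  2.26  0.18  1.19 -0.1 ] op 0.0161
handle angle cw deg 10.968612091727579 F(l,e2,n) [-3.2  1.7 -2.1]
axial torque -0.039
```

Request:
carry_out(increments=[{"linear":[0.0025,0,0],"yaw":0},{"linear":[0.005,0,0],"yaw":0}])

```text
t: 18.48
tool_pos: [0.4818, 0.0243, 0.2842]
orientation: [-0.661, 0.884, -1.416]
force: [0.5, 3.0, -2.1]
opening: 0.0157
```

```bash
python3 -c "
from soc import *
inf2()"
```

```text
t 18.48 tilt [33.47  1.41] tip rel (l,e2,n) mm [-4.3  0.7  3.4] F [ 0.5  3.  -2.1] M [0.58 0.35 0.53] q [-0.19 -0.86  2.26  0.19  1.19 -0.12] op 0.0157
handle angle cw deg 10.968639254691169 F(l,e2,n) [ 3.   0.5 -2.1]
axial torque -0.101
```

Request:
carry_out(increments=[{"linear":[-0.002,0.006,0],"yaw":0},{"linear":[-0.0023,0.0125,0.0005],"yaw":0},{"linear":[-0.0023,0.0155,0.0005],"yaw":0},{"linear":[-0.0023,0.0155,0.0005],"yaw":0}])

```text
t: 18.98
tool_pos: [0.4908, 0.0276, 0.2733]
orientation: [-0.662, 0.883, -1.416]
force: [-14.5, -1.9, 9.8]
opening: 0.0155
```

```bash
python3 -c "
from soc import *
inf2()"
```

```text
t 18.98 tilt [33.49  1.38] tip rel (l,e2,n) mm [ -1.8  -0.6 -10.9] F [-14.5  -1.9   9.8] M [-0.19  1.78  0.08] q [-0.18 -0.83  2.27  0.18  1.15 -0.11] op 0.0155
handle angle cw deg 10.914552871413235 F(l,e2,n) [-0.6  6.4 16.4]
axial torque -0.044
```

Request:
carry_out(increments=[{"linear":[0,0.001,0],"yaw":0.1},{"linear":[0,0.001,0],"yaw":0.2},{"linear":[0,0.001,0],"yaw":0.3},{"linear":[0,0.001,0],"yaw":0.4}])

```text
t: 19.48
tool_pos: [0.4913, 0.0276, 0.2738]
orientation: [-0.379, 1.194, -1.578]
force: [-14.2, 0.2, 9.8]
opening: 0.0155
```

```bash
python3 -c "
from soc import *
inf2()"
```

```text
t 19.48 tilt [33.52  1.35] tip rel (l,e2,n) mm [ -1.9  -1.4 -10.7] F [-14.2   0.2   9.8] M [-0.35  1.81  0.29] q [-0.18 -0.83  2.26  0.18  1.15  0.29] op 0.0155
handle angle cw deg 33.93506750814058 F(l,e2,n) [ 1.5  5.9 16.1]
axial torque -0.304
```

Request:
carry_out(increments=[{"linear":[0,0.001,0],"yaw":0.1},{"linear":[0,0.001,0],"yaw":0.2},{"linear":[0,0.001,0],"yaw":0.3},{"linear":[0,0.001,0],"yaw":0.4},{"linear":[0,0.001,0],"yaw":0.5}])

```text
t: 20.1
tool_pos: [0.4916, 0.0274, 0.2741]
orientation: [0.026, 1.568, -1.729]
force: [-16.0, -2.1, 8.2]
opening: 0.0155
```

```bash
python3 -c "
from soc import *
inf2()"
```

```text
t 20.1 tilt [33.5  1.3] tip rel (l,e2,n) mm [ -2.2  -1.8 -10.7] F [-16.   -2.1   8.2] M [-0.6   2.09  0.18] q [-0.17 -0.83  2.26  0.18  1.15  0.8 ] op 0.0155
handle angle cw deg 62.68244126733889 F(l,e2,n) [-0.6  8.5 16. ]
axial torque -0.33
```

Request:
carry_out(increments=[{"linear":[0,0.001,0],"yaw":0.08},{"linear":[0,0.001,0],"yaw":0.15},{"linear":[0,0.001,0],"yaw":0.22}])

```text
t: 20.48
tool_pos: [0.4917, 0.0272, 0.2742]
orientation: [0.223, 1.726, -1.776]
force: [-16.6, -2.3, 9.6]
opening: 0.016
```

```bash
python3 -c "
from soc import *
inf2()"
```

```text
t 20.48 tilt [33.45  1.24] tip rel (l,e2,n) mm [ -2.5  -1.8 -10.7] F [-16.6  -2.3   9.6] M [-0.63  2.3   0.16] q [-0.17 -0.83  2.26  0.18  1.15  1.02] op 0.016
handle angle cw deg 75.33652991341079 F(l,e2,n) [-0.8  8.2 17.5]
axial torque -0.315
```

Request:
carry_out(increments=[{"linear":[0,0.001,0],"yaw":0.06},{"linear":[0,0.001,0],"yaw":0.12}])

```text
t: 20.72
tool_pos: [0.4918, 0.0271, 0.2742]
orientation: [0.336, 1.809, -1.796]
force: [-18.2, -1.1, 11.2]
opening: 0.0159
```

```bash
python3 -c "
from soc import *
inf2()"
```

```text
t 20.73 tilt [33.39  1.2 ] tip rel (l,e2,n) mm [ -2.7  -1.8 -10.7] F [-18.2  -1.1  11.2] M [-0.52  2.29  0.43] q [-0.17 -0.83  2.26  0.18  1.15  1.14] op 0.0159
handle angle cw deg 82.24784817272234 F(l,e2,n) [ 0.5  8.5 19.6]
axial torque -0.486
```

Request:
carry_out(increments=[{"linear":[0,0.0005,0],"yaw":0.05},{"linear":[0,0.0005,0],"yaw":0.08},{"linear":[0,0.0005,0],"yaw":0.08}])

```text
t: 21.1
tool_pos: [0.4917, 0.0271, 0.2742]
orientation: [0.411, 1.863, -1.807]
force: [-13.2, -0.7, 5.9]
opening: 0.0158
```

```bash
python3 -c "
from soc import *
inf2()"
```

```text
t 21.1 tilt [33.33  1.18] tip rel (l,e2,n) mm [ -2.8  -1.6 -10.6] F [-13.2  -0.7   5.9] M [-0.66  1.91  0.71] q [-0.17 -0.82  2.26  0.18  1.15  1.22] op 0.0158
handle angle cw deg 86.75336115633449 F(l,e2,n) [ 0.5  7.5 12.4]
axial torque -0.823
```

Request:
carry_out(increments=[{"linear":[0,0,0],"yaw":-0.08},{"linear":[0,-0.003,0],"yaw":-0.14},{"linear":[0,-0.01,0],"yaw":-0.14}])

```text
t: 21.48
tool_pos: [0.4858, 0.0264, 0.2813]
orientation: [0.275, 1.769, -1.789]
force: [0.7, -0.0, -4.6]
opening: 0.0157
```

```bash
python3 -c "
from soc import *
inf2();to(-2.3,-1,18);to(-2.3,-40,55)"
```

```text
t 21.48 tilt [33.21  1.2 ] tip rel (l,e2,n) mm [-2.9 -0.7 -1.4] F [ 0.7 -0.  -4.6] M [-0.19  0.67 -0.08] q [-0.18 -0.84  2.26  0.18  1.18  1.08] op 0.0157
handle angle cw deg 78.75590206086187 F(l,e2,n) [-0.1  2.  -4.2]
axial torque 0.01
t 21.48 tilt [33.21  1.2 ] tip rel (l,e2,n) mm [-2.9 -0.7 -1.4] F [ 0.7 -0.  -4.6] M [-0.19  0.67 -0.08] q [-0.18 -0.84  2.26  0.18  1.18  1.08] op 0.0157
handle angle cw deg 78.75590206086187 F(l,e2,n) [-0.1  2.  -4.2]
shift [ 0.0001 -0.0194 -0.001 ] norm 0.019
t 21.48 tilt [33.21  1.2 ] tip rel (l,e2,n) mm [-2.9 -0.7 -1.4] F [ 0.7 -0.  -4.6] M [-0.19  0.67 -0.08] q [-0.18 -0.84  2.26  0.18  1.18  1.08] op 0.0157
handle angle cw deg 78.75590206086187 F(l,e2,n) [-0.1  2.  -4.2]
shift [-0.0372 -0.0576  0.0056] norm 0.069
```

Request:
carry_out(increments=[{"linear":[0,-0.01,0],"yaw":0},{"linear":[0,-0.02,-0.001],"yaw":0},{"linear":[-0.015,-0.04,0.002],"yaw":0},{"linear":[-0.037,-0.058,0.0055],"yaw":0}])

```text
t: 21.98
tool_pos: [0.4849, 0.0269, 0.3518]
orientation: [0.277, 1.769, -1.789]
force: [0.5, 0.9, -1.8]
opening: 0.0157
```

Run:
```python
from soc import *
s,R,tip=inf2(); print(s['tool_pos'],tip)
for el in (0,20,40):
  q=s['q']
  for i in range(14):
    x,RR=ik.tool(q); u=-a*np.cos(np.radians(el))+np.array([0,0,np.sin(np.radians(el))])
    q,f=ik.ik(q,x+.25*u,RR,1); x,RR=ik.tool(q)
    if i%3==1: print(el,i,x.round(3),np.round(ik.tilt(RR),1),'tip',(x+.093*RR[:,1]).round(3),q.round(2))
```

```text
t 21.98 tilt [33.25  1.18] tip rel (l,e2,n) mm [ -2.3 -40.4  56.8] F [ 0.5  0.9 -1.8] M [-0.11  0.79 -0.04] q [-0.18 -0.82  2.12  0.17  1.29  1.1 ] op 0.0157
handle angle cw deg 78.79858280204522 F(l,e2,n) [ 0.9  0.6 -1.8]
axial torque 0.028
[0.48487238 0.02689736 0.3517854 ] [0.53547997 0.03333467 0.27402658]
0 1 [ 0.124 -0.18   0.44 ] [30.1  4.8] tip [ 0.169 -0.168  0.36 ] [-2.04 -0.89  1.97  0.56  2.35 -0.44]
0 4 [-0.592 -0.236  0.423] [29.7  4.7] tip [-0.547 -0.224  0.342] [-2.85  1.01  0.02  0.03  2.63 -1.57]
0 7 [-0.745 -0.176  0.216] [19.6  3.8] tip [-0.715 -0.167  0.129] [-2.96  1.22  0.02 -0.04  2.24 -1.72]
0 10 [-0.849 -0.184  0.094] [6.6 4.2] tip [-0.838 -0.177  0.002] [-2.96  1.34  0.02 -0.07  1.9  -1.73]
0 13 [-0.946 -0.193  0.027] [-7.3  4.3] tip [-0.958 -0.187 -0.065] [-2.96  1.41  0.02 -0.09  1.59 -1.72]
20 1 [ 0.14  -0.089  0.61 ] [30.2  2.8] tip [ 0.186 -0.081  0.53 ] [-2.31 -0.89  1.6   0.86  2.73 -0.29]
20 4 [-0.477 -0.166  0.608] [25.9  1.6] tip [-0.437 -0.16   0.525] [-2.93  0.58  0.28  0.07  2.73 -1.6 ]
20 7 [-0.638 -0.169  0.473] [18.   1.7] tip [-0.61  -0.164  0.384] [-2.96  0.91  0.02 -0.    2.52 -1.69]
20 10 [-0.747 -0.18   0.391] [6.9 2. ] tip [-0.736 -0.176  0.298] [-2.96  1.    0.02 -0.03  2.25 -1.71]
20 13 [-0.851 -0.189  0.35 ] [-6.   2.3] tip [-0.861 -0.187  0.258] [-2.96  1.04  0.02 -0.05  1.97 -1.72]
40 1 [ 0.205 -0.041  0.72 ] [31.1  1.9] tip [ 0.253 -0.034  0.64 ] [-2.15 -0.8   1.29  1.32  2.73  0.35]
40 4 [-0.065 -0.068  0.905] [40.1  2.8] tip [-0.006 -0.058  0.834] [-2.96  0.27  0.02  3.12  2.73  1.43]
40 7 [-0.172 -0.081  0.88 ] [50.8  4.5] tip [-0.101 -0.068  0.822] [-2.96  0.46  0.02  3.16  2.73  1.47]
40 10 [-0.252 -0.086  0.848] [58.9  6.4] tip [-0.174 -0.068  0.8  ] [-2.96  0.6   0.02  3.22  2.73  1.53]
40 13 [-0.309 -0.084  0.815] [64.9  8.5] tip [-0.228 -0.063  0.776] [-2.96  0.71  0.02  3.3   2.73  1.61]
```

Run:
```python
from soc import *
s,R,tip=inf2()
y=np.array([0,1,0])
for el,lat in ((0,0),(-30,0),(30,0),(0,.5),(-30,.5),(-50,0.3)):
  q=s['q']
  for i in range(20):
    x,RR=ik.tool(q); u=-a*np.cos(np.radians(el))+np.array([0,0,np.sin(np.radians(el))])+lat*y
    q,f=ik.ik(q,x+.08*u,RR,1); x,RR=ik.tool(q)
    if i%4==3: print(el,lat,i,x.round(3),np.round(ik.tilt(RR),1),'tip',(x+.093*RR[:,1]).round(3),q.round(2))
```

```text
t 21.98 tilt [33.25  1.18] tip rel (l,e2,n) mm [ -2.3 -40.4  56.8] F [ 0.5  0.9 -1.8] M [-0.11  0.79 -0.04] q [-0.18 -0.82  2.12  0.17  1.29  1.1 ] op 0.0157
handle angle cw deg 78.79858280204522 F(l,e2,n) [ 0.9  0.6 -1.8]
axial torque 0.028
0 0 3 [ 0.403 -0.035  0.424] [28.2  2.4] tip [ 0.447 -0.027  0.342] [-0.5  -0.89  1.99  0.3   1.64  0.86]
0 0 7 [ 0.186 -0.159  0.494] [25.8  4.5] tip [ 0.226 -0.148  0.41 ] [-1.68 -0.89  1.83  0.58  2.29 -0.06]
0 0 11 [-0.132 -0.187  0.494] [25.8  4.5] tip [-0.093 -0.176  0.41 ] [-2.61 -0.45  1.59  0.18  2.44 -1.24]
0 0 15 [-0.451 -0.215  0.494] [25.8  4.5] tip [-0.412 -0.205  0.41 ] [-2.82  0.35  0.82  0.04  2.43 -1.53]
0 0 19 [-0.635 -0.2    0.414] [23.8  4.1] tip [-0.599 -0.19   0.329] [-2.91  1.    0.02 -0.02  2.54 -1.66]
-30 0 3 [ 0.446 -0.022  0.204] [28.8  2.2] tip [ 0.491 -0.015  0.123] [-0.38 -0.89  2.39  0.27  1.21  0.85]
-30 0 7 [ 0.356 -0.149  0.109] [24.9  4.7] tip [ 0.394 -0.138  0.025] [-0.94 -0.8   2.5   0.43  1.31  0.23]
-30 0 11 [ 0.118 -0.254 -0.027] [24.1  6.5] tip [ 0.154 -0.24  -0.112] [-1.83 -0.33  2.49  0.37  1.26 -0.74]

[... 1661 characters left out ...]
 -0.147] [ 1.41 -0.13  2.35 -0.25  0.77  2.66]
-30 0.5 19 [-0.032  0.543 -0.178] [3.9 7.5] tip [-0.027  0.556 -0.27 ] [ 1.57  0.49  1.93 -0.1   0.58  2.66]
-50 0.3 3 [0.435 0.148 0.125] [30.2  0.6] tip [0.482 0.153 0.045] [ 0.29 -0.8   2.5  -0.11  0.93  1.62]
-50 0.3 7 [ 0.323  0.272 -0.075] [27.1 -0. ] tip [ 0.366  0.276 -0.158] [ 0.86 -0.16  2.5  -0.66  0.55  2.66]
-50 0.3 11 [ 0.249  0.278 -0.156] [19.1  2.8] tip [ 0.279  0.285 -0.244] [ 0.91  0.05  2.5  -0.59  0.38  2.66]
-50 0.3 15 [ 0.172  0.316 -0.247] [10.3  5. ] tip [ 0.188  0.325 -0.339] [ 1.03  0.43  2.35 -0.46  0.21  2.66]
-50 0.3 19 [ 0.045  0.411 -0.442] [2.5 5.7] tip [ 0.049  0.421 -0.534] [ 1.35  1.12  1.84 -0.14  0.07  2.66]
```

```bash
cat > un.py <<'E'
from soc import *
import sys
L=float(sys.argv[1]); lat=float(sys.argv[2]); up=float(sys.argv[3])
s,R,tip=info(); print('pos',s['tool_pos'].round(4),'tip',tip.round(3),'tooly',R[:,1].round(3))
sh=R.T@(-L*a+np.array([0,lat,up])); print('shift',sh.round(3))
E
python3 un.py .2 .02 0
```

```text
t 21.98 tilt [33.25  1.18] tip rel (l,e2,n) mm [ -2.3 -40.4  56.8] F [ 0.5  0.9 -1.8] M [-0.11  0.79 -0.04] q [-0.18 -0.82  2.12  0.17  1.29  1.1 ] op 0.0157
handle angle cw deg 78.79858280204522 F(l,e2,n) [ 0.9  0.6 -1.8]
pos [0.4849 0.0269 0.3518] tip [0.535 0.033 0.274] tooly [ 0.544  0.069 -0.836]
shift [ 0.158 -0.108 -0.054]
```

Request:
carry_out(increments=[{"linear":[0.158,-0.108,-0.054],"yaw":0}])

```text
t: 22.1
tool_pos: [0.4532, 0.028, 0.3594]
orientation: [0.251, 1.788, -1.801]
force: [-1.0, 0.2, -4.0]
opening: 0.0157
```

Request:
carry_out(increments=[{"linear":[0.158,-0.108,-0.054],"yaw":0}])

```text
t: 22.22
tool_pos: [0.4326, 0.0292, 0.3708]
orientation: [0.207, 1.819, -1.819]
force: [-0.1, 0.6, -3.3]
opening: 0.0159
```

```bash
python3 un.py .2 .02 0
```

```text
t 22.23 tilt [28.93  1.57] tip rel (l,e2,n) mm [  5.3  -1.8 102.6] F [-0.1  0.6 -3.3] M [-0.09  0.7  -0.03] q [-0.19 -0.89  2.09  0.16  1.46  1.11] op 0.0159
handle angle cw deg 78.72169633141644 F(l,e2,n) [ 0.6  2.  -2.7]
pos [0.4326 0.0292 0.3708] tip [0.477 0.036 0.289] tooly [ 0.479  0.07  -0.875]
shift [ 0.166 -0.095 -0.056]
```

Request:
carry_out(increments=[{"linear":[0.166,-0.095,-0.056],"yaw":0}])

```text
t: 22.35
tool_pos: [0.4121, 0.0307, 0.3845]
orientation: [0.167, 1.847, -1.837]
force: [-0.2, 0.3, -3.4]
opening: 0.0153
```

Request:
carry_out(increments=[{"linear":[0.17,-0.087,-0.056],"yaw":0}])

```text
t: 22.48
tool_pos: [0.3905, 0.0323, 0.3987]
orientation: [0.125, 1.874, -1.855]
force: [-0.3, -0.6, -2.2]
opening: 0.0155
```

Request:
carry_out(increments=[{"linear":[0.175,-0.08,-0.057],"yaw":0}])

```text
t: 22.6
tool_pos: [0.3675, 0.0342, 0.4145]
orientation: [0.083, 1.901, -1.873]
force: [-0.4, 0.4, -3.0]
opening: 0.0156
```

```bash
python3 un.py .2 .02 0
```

```text
t 22.6 tilt [21.43  2.  ] tip rel (l,e2,n) mm [ 16.8  37.9 177.5] F [-0.4  0.4 -3. ] M [-0.15  0.55  0.01] q [-0.18 -0.89  1.97  0.13  1.71  1.14] op 0.0156
handle angle cw deg 78.36326210989097 F(l,e2,n) [ 0.4  2.  -2.2]
pos [0.3675 0.0342 0.4145] tip [0.401 0.04  0.328] tooly [ 0.361  0.067 -0.93 ]
shift [ 0.176 -0.072 -0.058]
```

```bash
python3 un.py .2 .02 -.1; python3 un.py .2 -.05 -.1|tail -1
```

```text
t 22.6 tilt [21.43  2.  ] tip rel (l,e2,n) mm [ 16.8  37.9 177.5] F [-0.4  0.4 -3. ] M [-0.15  0.55  0.01] q [-0.18 -0.89  1.97  0.13  1.71  1.14] op 0.0156
handle angle cw deg 78.36326210989097 F(l,e2,n) [ 0.4  2.  -2.2]
pos [0.3675 0.0342 0.4145] tip [0.401 0.04  0.328] tooly [ 0.361  0.067 -0.93 ]
shift [ 0.213  0.021 -0.062]
shift [0.232 0.017 0.005]
```

Request:
carry_out(increments=[{"linear":[0.213,0.021,-0.062],"yaw":0}])

```text
t: 22.72
tool_pos: [0.3544, 0.037, 0.404]
orientation: [0.041, 1.925, -1.892]
force: [-0.1, 0.5, -4.8]
opening: 0.0153
```

Request:
carry_out(increments=[{"linear":[0.213,0.03,-0.062],"yaw":0}])

```text
t: 22.85
tool_pos: [0.3408, 0.041, 0.389]
orientation: [-0.007, 1.952, -1.913]
force: [0.0, -0.5, -3.8]
opening: 0.0157
```

```bash
python3 un.py .2 .02 -.1
```

```text
t 22.85 tilt [16.2   2.03] tip rel (l,e2,n) mm [ 25.9  81.9 173.9] F [ 0.  -0.5 -3.8] M [-0.08  0.45 -0.02] q [-0.14 -0.89  2.    0.1   1.77  1.17] op 0.0157
handle angle cw deg 77.94074360089711 F(l,e2,n) [-0.5  2.2 -3.1]
pos [0.3408 0.041  0.389 ] tip [0.366 0.047 0.3  ] tooly [ 0.275  0.06  -0.96 ]
shift [ 0.21   0.041 -0.061]
```

Request:
carry_out(increments=[{"linear":[0.21,0.04,-0.055],"yaw":0}])

```text
t: 22.98
tool_pos: [0.3266, 0.0441, 0.3749]
orientation: [-0.056, 1.977, -1.934]
force: [-0.8, -0.2, -3.4]
opening: 0.0154
```

Request:
carry_out(increments=[{"linear":[0.208,0.05,-0.055],"yaw":0}])

```text
t: 23.1
tool_pos: [0.3123, 0.0481, 0.3606]
orientation: [-0.106, 2.001, -1.955]
force: [0.9, 0.4, -3.8]
opening: 0.0158
```

Request:
carry_out(increments=[{"linear":[0.206,0.058,-0.055],"yaw":0}])

```text
t: 23.22
tool_pos: [0.2978, 0.0534, 0.3461]
orientation: [-0.156, 2.023, -1.977]
force: [1.0, 0.3, -3.2]
opening: 0.0156
```

```bash
python3 un.py .2 .02 -.05
```

```text
t 23.23 tilt [7.97 1.78] tip rel (l,e2,n) mm [ 41.7 152.9 167.9] F [ 1.   0.3 -3.2] M [-0.07  0.33  0.01] q [-0.06 -0.89  2.06  0.05  1.84  1.24] op 0.0156
handle angle cw deg 76.90634123586999 F(l,e2,n) [ 0.2  1.  -3.2]
pos [0.2978 0.0534 0.3461] tip [0.31  0.057 0.254] tooly [ 0.135  0.043 -0.99 ]
shift [ 0.195  0.023 -0.06 ]
```

Request:
carry_out(increments=[{"linear":[0.195,0.023,-0.06],"yaw":0}])

```text
t: 23.35
tool_pos: [0.2786, 0.0624, 0.3427]
orientation: [-0.208, 2.043, -2.001]
force: [-0.6, -0.6, -3.6]
opening: 0.0158
```

Request:
carry_out(increments=[{"linear":[0.195,0.03,-0.06],"yaw":0}])

```text
t: 23.48
tool_pos: [0.2584, 0.0739, 0.3412]
orientation: [-0.257, 2.058, -2.027]
force: [0.7, -0.3, -2.7]
opening: 0.016
```

```bash
python3 un.py .2 .02 0
```

```text
t 23.48 tilt [2.57 1.02] tip rel (l,e2,n) mm [ 64.4 194.1 189.6] F [ 0.7 -0.3 -2.7] M [-0.02  0.17  0.02] q [ 0.06 -0.89  2.06  0.02  1.93  1.34] op 0.016
handle angle cw deg 76.10302381971964 F(l,e2,n) [-0.3  1.  -2.6]
pos [0.2584 0.0739 0.3412] tip [0.262 0.076 0.248] tooly [ 0.043  0.022 -0.999]
shift [ 0.19  -0.009 -0.06 ]
```

One more row.

Request:
carry_out(increments=[{"linear":[0.19,-0.009,-0.07],"yaw":0}])

```text
t: 23.6
tool_pos: [0.2318, 0.0912, 0.3529]
orientation: [-0.303, 2.068, -2.056]
force: [0.1, 1.8, -3.7]
opening: 0.0155
```

```bash
python3 -c "
from soc import *
info(); go([.54,.4214,.32])"
```

```text
t 23.6 tilt [0.13 0.35] tip rel (l,e2,n) mm [ 82.9 211.1 215.7] F [ 0.1  1.8 -3.7] M [ 0.03  0.17 -0.  ] q [ 0.16 -0.89  2.04  0.01  1.99  1.44] op 0.0155
handle angle cw deg 75.73781229829991 F(l,e2,n) [ 1.8  1.9 -3.2]
t 23.6 pos [0.2318 0.0912 0.3529] rv [-0.3035  2.068  -2.0556] F [ 0.1  1.8 -3.7] M [ 0.03  0.17 -0.  ] op 0.0155 q [ 0.159 -0.891  2.037  0.006  1.994  1.437]
shift [-0.3907  0.0356 -0.2262] norm 0.4529 tooly [ 0.002  0.006 -1.   ] z az -73.1
```

Request:
carry_out(increments=[{"linear":[-0.049,0,-0.028],"yaw":-0.17},{"linear":[-0.098,0,-0.056],"yaw":-0.34},{"linear":[-0.147,0,-0.085],"yaw":-0.51},{"linear":[-0.196,0,-0.113],"yaw":-0.68},{"linear":[-0.245,0,-0.141],"yaw":-0.85}])

```text
t: 24.22
tool_pos: [0.4256, 0.2993, 0.3534]
orientation: [-0.978, 1.514, -1.507]
force: [0.1, -0.9, -3.3]
opening: 0.0159
```

```bash
python3 -c "
from soc import *
go([.54,.422,.30],4.85)"
```

```text
t 24.225 pos [0.4256 0.2993 0.3534] rv [-0.9776  1.5139 -1.5068] F [ 0.1 -0.9 -3.3] M [-0.07  0.12 -0.01] op 0.0159 q [ 0.511 -0.106  1.498  0.004  1.747  0.932]
shift [-0.1584  0.054   0.0547] norm 0.1761 tooly [ 0.     0.005 -1.   ] z az -24.03
yaw -0.504
```

Request:
carry_out(increments=[{"linear":[-0.05,0.01,0.017],"yaw":-0.17},{"linear":[-0.1,0.03,0.035],"yaw":-0.34},{"linear":[-0.158,0.054,0.055],"yaw":-0.504},{"linear":[-0.158,0.1,0.055],"yaw":-0.504},{"linear":[-0.158,0.1,0.055],"yaw":-0.504}])

```text
t: 24.85
tool_pos: [0.5369, 0.4206, 0.2457]
orientation: [-1.259, 1.153, -1.143]
force: [-0.6, -0.7, -4.9]
opening: 0.0157
```

Run:
```python
from soc import *
go([.54,.422,.15],4.85)
s=robot.read_state();R=Rn.from_rotvec(s['orientation']).as_matrix();tip=s['tool_pos']+.093*R[:,1]
cv2.imwrite('pics/s7.png',robot.read_camera('side'));cv2.imwrite('pics/t7.png',robot.read_camera('top'))
crop('pics/t7.png','pics/t7c.png',80,145,180,220,8)
crop('pics/s7.png','pics/s7c.png',170,100,270,190,8)
for f in (0,.02,.045,.104): print(f,'side',(proj('side',tip-f*R[:,1])-[170,100]+.5)*8,'top',(proj('top',tip-f*R[:,1])-[80,145]+.5)*8)
H=[.54,.422,.055]; print('hole',(proj('side',H)-[170,100]+.5)*8,(proj('top',H)-[80,145]+.5)*8)
```

```text
t 24.85 pos [0.5369 0.4206 0.2457] rv [-1.2586  1.1531 -1.1427] F [-0.6 -0.7 -4.9] M [-0.05  0.06 -0.01] op 0.0157 q [0.588 0.358 1.189 0.004 1.605 0.502]
shift [-0.0013  0.0957  0.0043] norm 0.0958 tooly [-0.011 -0.003 -1.   ] z az 4.88
yaw 0.001
0 side [293.92913234 410.54130283] top [393.28693823 374.68153999]
0.02 side [290.48682717 377.99470176] top [369.88050629 365.39860289]
0.045 side [286.10966128 336.55467624] top [339.29445982 353.2631562 ]
0.104 side [275.44039847 235.28772591] top [260.61743774 322.02023046]
hole [315.88749325 557.11165731] [491.5710896  402.13335364]
```

View pics/t7c.png

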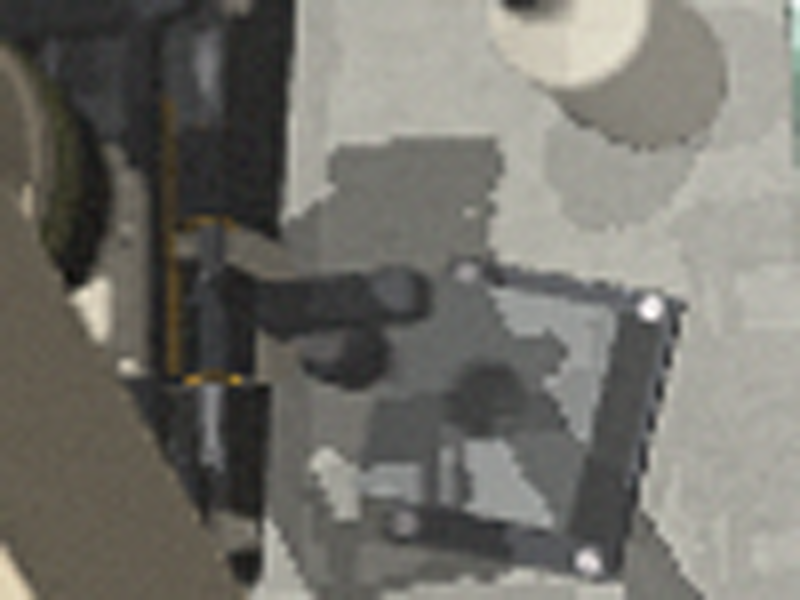

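View pics/s7c.png

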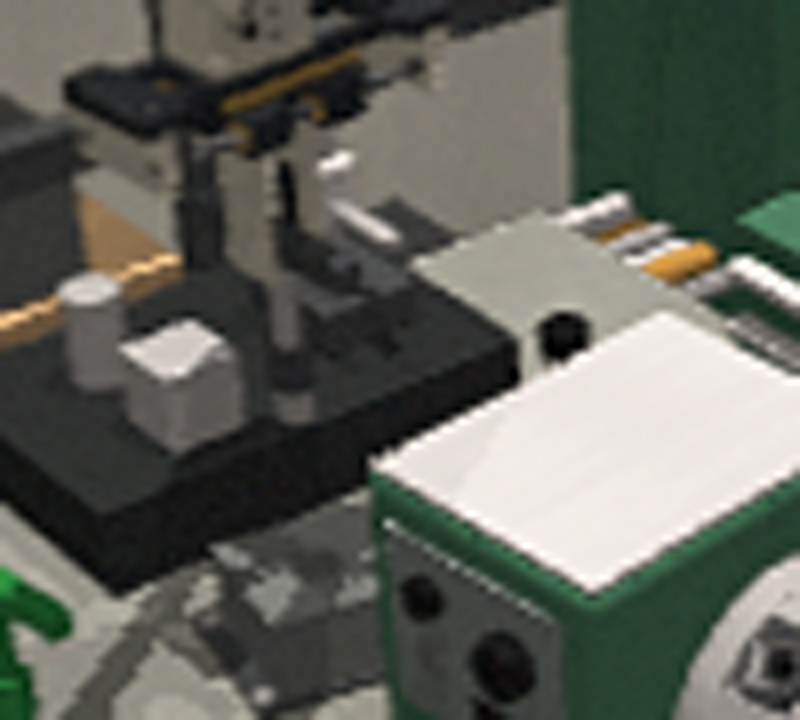

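Run:
```python
from soc import *
go([.5415,.4235,.155],4.85)
im=cv2.imread('pics/t7.png'); g=cv2.cvtColor(im,cv2.COLOR_BGR2GRAY)[183:205,130:152]
for r in g: print(' '.join('%3d'%v for v in r))
```

```text
t 24.95 pos [0.5392 0.4216 0.2542] rv [-1.2459  1.149  -1.1434] F [ 0.5 -0.8 -2.6] M [-0.09  0.02 -0.02] op 0.0154 q [0.587 0.35  1.183 0.004 1.607 0.502]
shift [-0.0014  0.0993  0.0025] norm 0.0993 tooly [-0.001  0.004 -1.   ] z az 4.85
yaw 0.0
 79  67  53  62  91 106  99 104 102 104 102  99 144 156 153 151 152 153 156 152 156 154
 53  51  49  71  99 103 102 104 101 100 103 100 103 141 154 155 152 155 154 151 156 152
 70  76  94 101 105 102 102 102  99 101 106 100 102 145 155 152 155 155 154 156 152 152
101 104 102 105  99 102 100 102 101 104 100 103 103 103 147 155 156 155 115 151 154 152
101 102 102 101 104 104 101 103 104 100  99 106 102 101 105 102 101 101 100 105 148 154
 99 101 100  99 103 103 103 104 102 103 102 102  98 104 101 102 101 105 103  99  99 148
 96 103 101  99 100 101 104 102 104  94  94  98 101 102 102 103 102 109 103 102  97 150
 95  99 102 103 102 104 102  95  84  81  77  81  79  87 105 103 106 100 101 102 150 155
 96 106 100 100 103  97  97  87  76  66  59  60  62  66  86  99 103 103 101 102 150 141
 96 101 102 103 104 101  89  76  65  64  64  65  63  67  75  9
[... 381 characters left out ...]
  88  85  85  86  80  68  64  66  63  64  74  88  92  86  87  90  88  85  88  81 135
 84  83  85  86  85  99  94  81  72  64  61  73  86  81  83  88  92  88  90  88  84 136
 84  82  86  84  83  98  98  96  84  76  78  86  98  86  97 105  99 104 106 108 105 105
 86  86  87  85  84  95 104  98 136 146 141 138 156 118 103 103 105 105 103 105 106 106
 83  86  85  82  81 133 126  97 139 156 154 153 156 158 118 103 100 105 103 103 104 104
 84  88  86  86  82 136 127  96 140 154 153 153 152 155 115 101  99 107 105 105 102 104
136 141 113  82  82 123 109  77 133 156 152 154 154 154 158 117 103 103 103 102 103 105
138 133 110  82  85 124 108  81  89 139 154 152 151 153 157 115  99 101 104 103 106 103
```

Run:
```python
from soc import *
for uv in ((140.4,194.6),(140.8,194.8)): print(onz('top',uv,.055))
```

```text
[0.540549   0.42380057 0.055     ]
[0.53989759 0.42246985 0.055     ]
```

Request:
carry_out(increments=[{"linear":[-0.001,0.05,0.002],"yaw":0},{"linear":[-0.0014,0.09,0.0025],"yaw":0},{"linear":[-0.0014,0.09,0.0025],"yaw":0}])

```text
t: 25.32
tool_pos: [0.5401, 0.4225, 0.1638]
orientation: [-1.249, 1.15, -1.144]
force: [-2.2, -0.2, -3.9]
opening: 0.016
```

Run:
```python
from soc import *
go([.5415,.4235,.104],4.85)
```

```text
t 25.325 pos [0.5401 0.4225 0.1638] rv [-1.2488  1.1503 -1.1437] F [-2.2 -0.2 -3.9] M [-0.08  0.11 -0.03] op 0.016 q [0.587 0.394 1.293 0.004 1.456 0.502]
shift [-0.0008  0.0598  0.0017] norm 0.0598 tooly [-0.003  0.002 -1.   ] z az 4.83
yaw -0.0
```

Request:
carry_out(increments=[{"linear":[0,0.015,0.0003],"yaw":0},{"linear":[0,0.03,0.0003],"yaw":0},{"linear":[0,0.04,0.0003],"yaw":0}])

```text
t: 25.7
tool_pos: [0.5403, 0.4226, 0.1237]
orientation: [-1.248, 1.15, -1.144]
force: [-0.8, -0.2, -3.1]
opening: 0.0156
```

Run:
```python
from soc import *
go([.5401,.4225,.104],4.85)
```

```text
t 25.7 pos [0.5403 0.4226 0.1237] rv [-1.2483  1.1502 -1.1437] F [-0.8 -0.2 -3.1] M [-0.13  0.05  0.02] op 0.0156 q [0.587 0.423 1.331 0.004 1.389 0.502]
shift [ 0.0001  0.0197 -0.0002] norm 0.0197 tooly [-0.003  0.002 -1.   ] z az 4.83
yaw -0.0
```

Request:
carry_out(increments=[{"linear":[0,0.01,0],"yaw":0},{"linear":[0,0.018,0],"yaw":0},{"linear":[0,0.0205,0],"yaw":0}])

```text
t: 26.08
tool_pos: [0.5404, 0.4228, 0.1035]
orientation: [-1.248, 1.15, -1.144]
force: [-2.4, -1.7, 7.1]
opening: 0.0155
```

Run:
```python
from soc import *
go([.5401,.4225,.1035],4.85)
```

```text
t 26.075 pos [0.5404 0.4228 0.1035] rv [-1.248   1.1501 -1.1437] F [-2.4 -1.7  7.1] M [-0.48  0.72  0.05] op 0.0155 q [0.587 0.44  1.347 0.004 1.355 0.502]
shift [ 0.0003 -0.     -0.0003] norm 0.0004 tooly [-0.003  0.002 -1.   ] z az 4.83
yaw -0.0
```

Request:
carry_out(increments=[{"linear":[0,0,0],"yaw":0},{"linear":[0,0,0],"yaw":0},{"linear":[0,0,0],"yaw":0}], gripper=0.6)

```text
t: 26.45
tool_pos: [0.5406, 0.423, 0.1039]
orientation: [-1.247, 1.15, -1.144]
force: [0.2, -0.5, 0.2]
opening: 0.0411
```

Request:
carry_out(increments=[{"linear":[0,-0.03,0],"yaw":0},{"linear":[0,-0.08,0],"yaw":0},{"linear":[0,-0.14,0],"yaw":0},{"linear":[0,-0.2,0],"yaw":0},{"linear":[0,-0.26,0],"yaw":0}])

```text
t: 27.08
tool_pos: [0.541, 0.4221, 0.3662]
orientation: [-1.247, 1.15, -1.144]
force: [0.8, 1.0, -0.2]
opening: 0.0559
```

Run:
```python
from soc import *
st()
cv2.imwrite('pics/s8.png',robot.read_camera('side'));cv2.imwrite('pics/t8.png',robot.read_camera('top'))
crop('pics/t8.png','pics/t8c.png',80,145,180,220,8)
crop('pics/s8.png','pics/s8c.png',170,100,270,190,8)
```

```text
t 27.075 pos [0.541  0.4221 0.3662] rv [-1.2465  1.1495 -1.1438] F [ 0.8  1.  -0.2] M [-0.    0.06 -0.03] op 0.0559 q [0.586 0.366 0.963 0.004 1.812 0.502]
```

View pics/t8c.png

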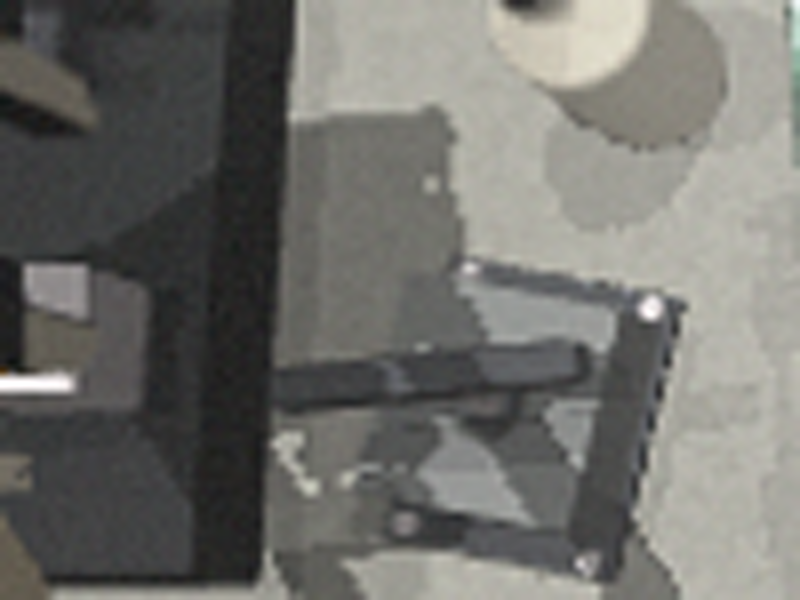

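View pics/s8c.png

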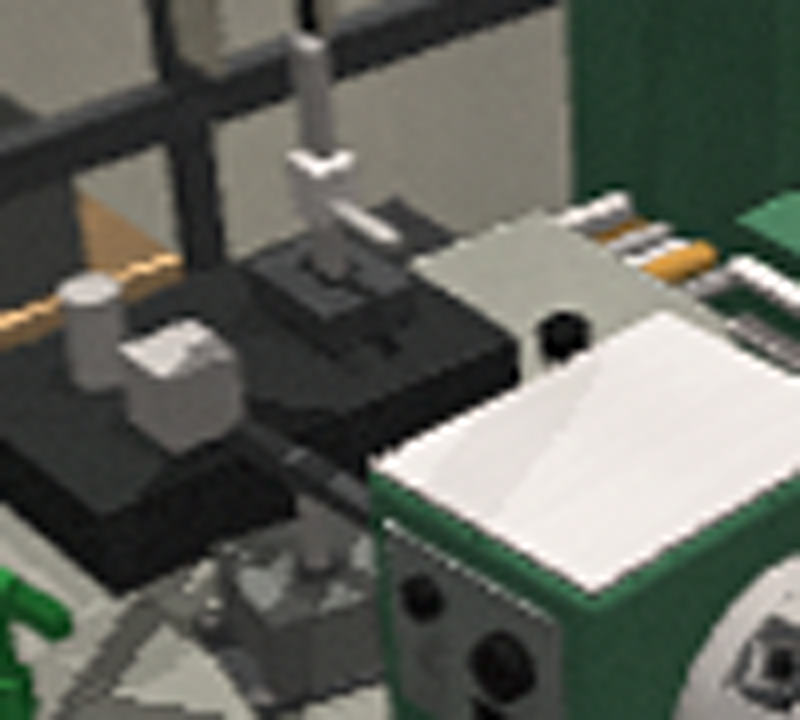

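Run:
```python
from soc import *
go([.5926,-.165,.36],-84.9)
```

```text
t 27.175 pos [0.543  0.4234 0.3747] rv [-1.2323  1.1443 -1.1442] F [ 0.3 -0.2  0.4] M [-0.01  0.03  0.02] op 0.0557 q [0.586 0.361 0.954 0.004 1.812 0.502]
shift [ 5.906e-01  8.600e-03 -3.000e-04] norm 0.5907 tooly [ 0.01   0.011 -1.   ] z az 4.83
yaw 1.566
```

Request:
carry_out(increments=[{"linear":[0.058,0,0],"yaw":0.16},{"linear":[0.116,0,0],"yaw":0.32},{"linear":[0.174,0,0],"yaw":0.48},{"linear":[0.232,0,0],"yaw":0.64},{"linear":[0.29,0,0],"yaw":0.8}])

```text
t: 27.8
tool_pos: [0.5674, 0.1327, 0.3718]
orientation: [-0.762, 1.718, -1.707]
force: [0.5, -0.4, -0.1]
opening: 0.0555
```

Run:
```python
from soc import *
go([.5926,-.165,.36],-84.9)
```

```text
t 27.8 pos [0.5674 0.1327 0.3718] rv [-0.7615  1.7181 -1.7074] F [ 0.5 -0.4 -0.1] M [-0.02  0.11 -0.06] op 0.0555 q [0.136 0.058 1.304 0.01  1.768 0.858]
shift [0.2071 0.0087 0.2154] norm 0.299 tooly [ 0.011  0.011 -1.   ] z az -41.3
yaw 0.761
```

Request:
carry_out(increments=[{"linear":[0.041,0,0.043],"yaw":0.155},{"linear":[0.083,0,0.086],"yaw":0.31},{"linear":[0.124,0,0.129],"yaw":0.46},{"linear":[0.166,0.003,0.172],"yaw":0.61},{"linear":[0.207,0.009,0.215],"yaw":0.761}], gripper=0.5)

```text
t: 28.42
tool_pos: [0.5924, -0.1667, 0.3601]
orientation: [-0.077, 2.183, -2.161]
force: [0.5, 1.1, 0.8]
opening: 0.0464
```

Run:
```python
from soc import *
go([.5926,-.165,.268],-84.9)
s=robot.read_state();R=Rn.from_rotvec(s['orientation']).as_matrix()
cv2.imwrite('pics/s9.png',robot.read_camera('side'));cv2.imwrite('pics/t9.png',robot.read_camera('top'))
crop('pics/t9.png','pics/t9c.png',290,100,390,200,6)
crop('pics/s9.png','pics/s9c.png',270,120,370,220,6)
```

```text
t 28.425 pos [ 0.5924 -0.1667  0.3601] rv [-0.0774  2.1834 -2.1613] F [0.5 1.1 0.8] M [-0.02  0.15  0.04] op 0.0464 q [-0.366  0.15   1.227  0.015  1.757  1.123]
shift [ 0.0009  0.0921 -0.0008] norm 0.0921 tooly [ 0.012  0.011 -1.   ] z az -85.18
yaw -0.005
```

View pics/t9c.png

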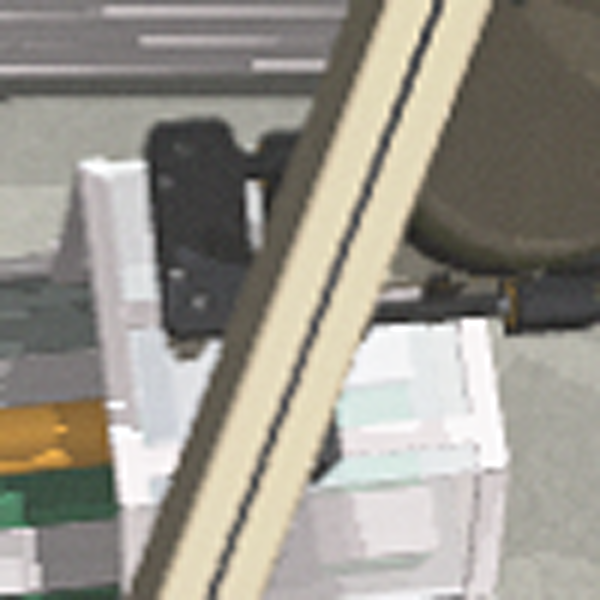

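View pics/s9c.png

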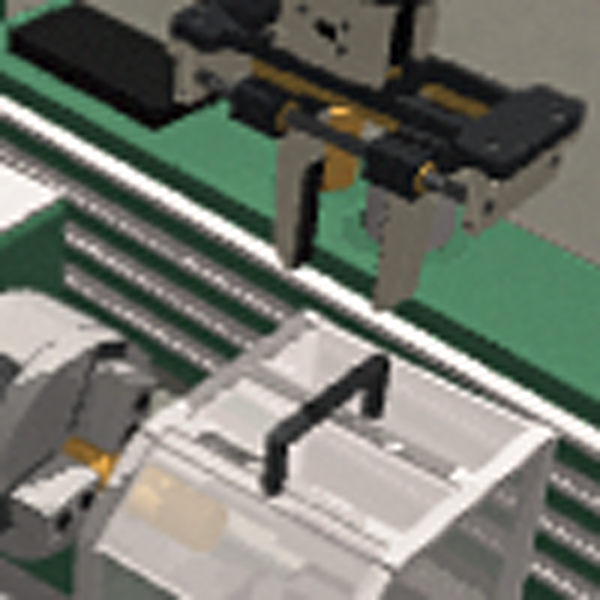

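Request:
carry_out(increments=[{"linear":[0.001,0.04,0],"yaw":0},{"linear":[0.001,0.075,0],"yaw":0},{"linear":[0.001,0.092,0],"yaw":0},{"linear":[0.001,0.092,0],"yaw":0}])

```text
t: 29.02
tool_pos: [0.5907, -0.169, 0.2646]
orientation: [-0.079, 2.189, -2.166]
force: [0.2, -0.6, 0.1]
opening: 0.0467
```

Run:
```python
from soc import *
s=robot.read_state(); T=s['tool_pos']+.17*l; T[2]=.268
go(T,-84.9)
cv2.imwrite('pics/s10.png',robot.read_camera('side'))
crop('pics/s10.png','pics/s10c.png',270,120,370,220,6)
```

```text
t 29.025 pos [ 0.5907 -0.169   0.2646] rv [-0.0788  2.189  -2.1662] F [ 0.2 -0.6  0.1] M [ 0.02  0.16 -0.02] op 0.0467 q [-0.37   0.153  1.394  0.012  1.592  1.122]
shift [ 0.0017 -0.0016 -0.17  ] norm 0.17 tooly [ 0.007  0.011 -1.   ] z az -85.46
yaw -0.01
```

View pics/s10c.png

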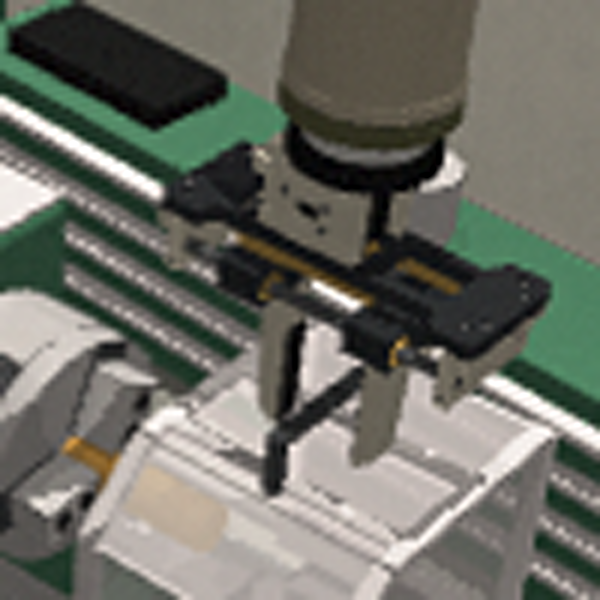

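Request:
carry_out(increments=[{"linear":[0,0,-0.02],"yaw":0},{"linear":[0,0,-0.045],"yaw":0},{"linear":[0,0,-0.07],"yaw":0},{"linear":[0.001,0,-0.095],"yaw":0},{"linear":[0.001,0,-0.115],"yaw":0}])

```text
t: 29.7
tool_pos: [0.5814, -0.0534, 0.2689]
orientation: [-0.075, 2.184, -2.166]
force: [-0.5, -4.1, -0.3]
opening: 0.0466
```

Run:
```python
from soc import *
s=robot.read_state(); T=s['tool_pos']+.1*l; T[2]=.265
go(T,-84.9)
```

```text
t 29.7 pos [ 0.5814 -0.0534  0.2689] rv [-0.0748  2.1844 -2.1663] F [-0.5 -4.1 -0.3] M [-0.62  0.35 -0.02] op 0.0466 q [-0.186  0.063  1.483  0.011  1.586  1.305]
shift [ 0.001   0.0047 -0.1   ] norm 0.1001 tooly [ 0.011  0.009 -1.   ] z az -85.43
yaw -0.009
```

Pushing the guard at about 4 N. Continuing slowly to the stop.

Request:
carry_out(increments=[{"linear":[0,0.001,-0.012],"yaw":0},{"linear":[0,0.002,-0.024],"yaw":0},{"linear":[0,0.002,-0.034],"yaw":0},{"linear":[0,0.002,-0.042],"yaw":0}])

```text
t: 30.2
tool_pos: [0.5784, -0.0112, 0.2676]
orientation: [-0.074, 2.184, -2.166]
force: [0.5, -2.7, 1.1]
opening: 0.0468
```

Run:
```python
from soc import *
s=st(); print(s['tool_pos']@l)
```

```text
t 30.2 pos [ 0.5784 -0.0112  0.2676] rv [-0.0737  2.184  -2.1661] F [ 0.5 -2.7  1.1] M [-0.56 -0.    0.03] op 0.0468 q [-0.114  0.047  1.502  0.01   1.582  1.377]
-0.06258777250912866
```

Request:
carry_out(increments=[{"linear":[0,0,-0.006],"yaw":0},{"linear":[0,0,-0.012],"yaw":0},{"linear":[0,0,-0.018],"yaw":0}])

```text
t: 30.58
tool_pos: [0.5767, 0.007, 0.2676]
orientation: [-0.074, 2.184, -2.167]
force: [-1.7, -2.8, 1.5]
opening: 0.0466
```

Run:
```python
from soc import *
s=st(); print(s['tool_pos']@l)
```

```text
t 30.575 pos [0.5767 0.007  0.2676] rv [-0.0741  2.1844 -2.1665] F [-1.7 -2.8  1.5] M [-0.57  0.4  -0.05] op 0.0466 q [-0.083  0.043  1.507  0.01   1.582  1.409]
-0.04436428676103799
```

Request:
carry_out(increments=[{"linear":[0,0,-0.006],"yaw":0},{"linear":[0,0,-0.012],"yaw":0},{"linear":[0,0,-0.018],"yaw":0}])

```text
t: 30.95
tool_pos: [0.5751, 0.0253, 0.2676]
orientation: [-0.074, 2.185, -2.167]
force: [-1.6, -3.8, 1.4]
opening: 0.0462
```

Run:
```python
from soc import *
s=st(); print(s['tool_pos']@l)
```

```text
t 30.95 pos [0.5751 0.0253 0.2676] rv [-0.0745  2.1846 -2.1668] F [-1.6 -3.8  1.4] M [-0.49  0.41 -0.06] op 0.0462 q [-0.051  0.04   1.51   0.009  1.582  1.441]
-0.02597711372328911
```

Request:
carry_out(increments=[{"linear":[0,0,-0.004],"yaw":0},{"linear":[0,0,-0.008],"yaw":0},{"linear":[0,0,-0.01],"yaw":0}])

```text
t: 31.32
tool_pos: [0.575, 0.0276, 0.2673]
orientation: [-0.068, 2.173, -2.184]
force: [2.3, -41.7, -3.0]
opening: 0.0473
```

Run:
```python
from soc import *
s=st(); print(s['tool_pos']@l)
```

```text
t 31.325 pos [0.575  0.0276 0.2673] rv [-0.0679  2.1732 -2.1836] F [  2.3 -41.7  -3. ] M [-6.71 -0.42 -0.  ] op 0.0473 q [-0.039  0.04   1.51  -0.004  1.58   1.459]
-0.023696388517051376
```

Request:
carry_out(increments=[{"linear":[0,0,0.01],"yaw":0},{"linear":[0,0,0.016],"yaw":0},{"linear":[0,0,0.016],"yaw":0}])

```text
t: 31.7
tool_pos: [0.5762, 0.0121, 0.2673]
orientation: [-0.068, 2.174, -2.182]
force: [0.6, 0.1, -0.1]
opening: 0.0465
```

Run:
```python
from soc import *
st()
```

```text
t 31.7 pos [0.5762 0.0121 0.2673] rv [-0.068   2.1743 -2.1824] F [ 0.6  0.1 -0.1] M [-0.03  0.22 -0.  ] op 0.0465 q [-0.066  0.041  1.509 -0.002  1.58   1.431]
```

Request:
carry_out(increments=[{"linear":[0,-0.04,0],"yaw":0},{"linear":[0,-0.09,0],"yaw":0},{"linear":[0,-0.15,0],"yaw":0},{"linear":[-0.04,-0.19,0.03],"yaw":0},{"linear":[-0.09,-0.22,0.05],"yaw":0}])

```text
t: 32.33
tool_pos: [0.6592, -0.0269, 0.488]
orientation: [-0.063, 2.171, -2.179]
force: [1.8, 0.0, 1.0]
opening: 0.0465
```

Request:
carry_out(increments=[{"linear":[0,0,0.06],"yaw":0},{"linear":[0,0,0.12],"yaw":0},{"linear":[0,0,0.18],"yaw":0},{"linear":[0,0,0.24],"yaw":0},{"linear":[0,0,0.24],"yaw":0}])

```text
t: 32.95
tool_pos: [0.6773, -0.2706, 0.4846]
orientation: [-0.064, 2.178, -2.181]
force: [-0.5, 1.3, -0.6]
opening: 0.0466
```

Run:
```python
from soc import *
st()
for n_ in ('side','top'):
    im=robot.read_camera(n_); cv2.imwrite(f'pics/{n_}11.png',im); cv2.imwrite(f'pics/{n_}11b.png',cv2.resize(im,(800,600),interpolation=cv2.INTER_CUBIC))
```

```text
t 32.95 pos [ 0.6773 -0.2706  0.4846] rv [-0.0637  2.1783 -2.1815] F [-0.5  1.3 -0.6] M [0.06 0.15 0.06] op 0.0466 q [-0.453  0.642  0.372  0.005  2.117  1.051]
```

View pics/side11b.png

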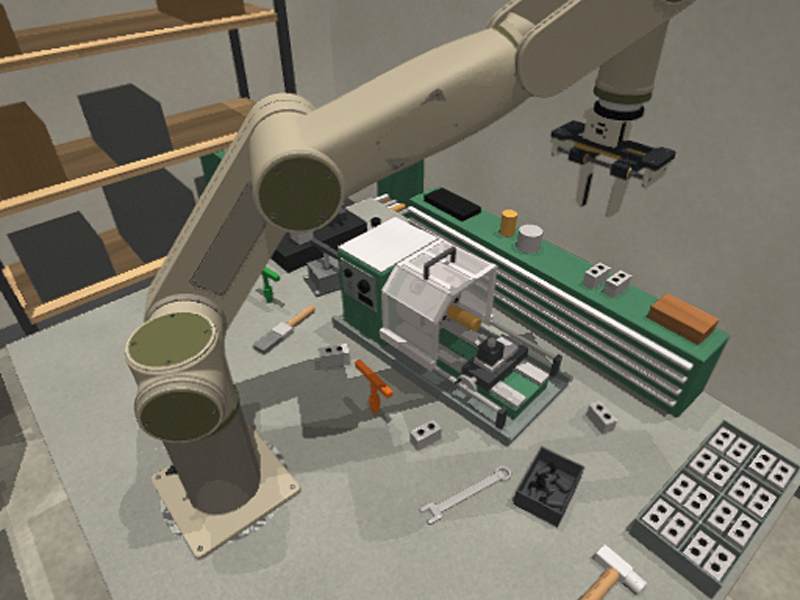

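View pics/top11b.png

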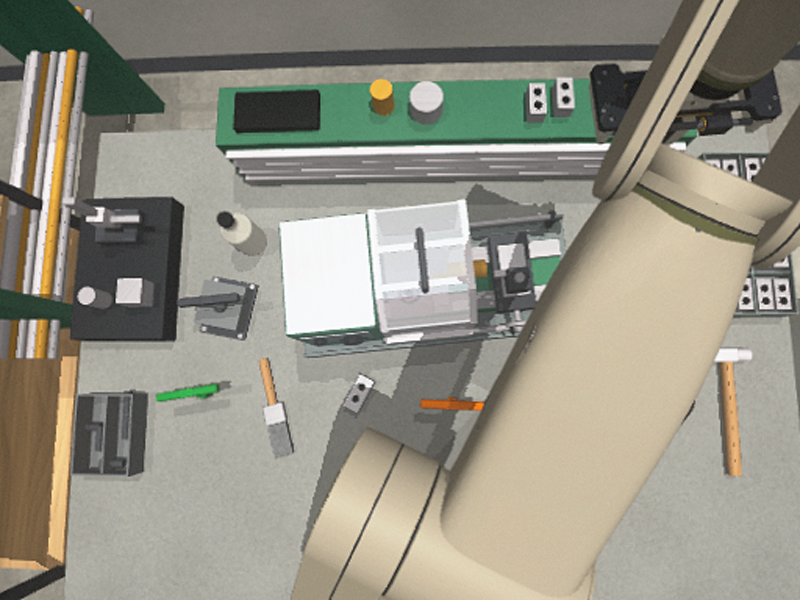

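The side view shows the guard up against the headstock at about (440,290). The top view shows its left edge against the headstock at about (375,260), the key in its stand at about (210,300), and the bystanders in view where they were. I'll zoom on the guard seam and compare bystanders before handing in.

Run:
```python
from soc import *
crop('pics/top11.png','pics/t11c.png',225,125,315,220,8)
A=cv2.imread('pics/side0.png').astype(int);B=cv2.imread('pics/side11.png').astype(int)
for nm,(x,y) in dict(jawb=(213,227),jawa=(272,278),jawc=(385,266),spanner=(298,317),brush=(182,210)).items():
    print(nm,np.abs(A[y-12:y+12,x-12:x+12]-B[y-12:y+12,x-12:x+12]).mean().round(1))
A=cv2.imread('pics/top0.png').astype(int);B=cv2.imread('pics/top11.png').astype(int)
for nm,(x,y) in dict(bottle=(152,149),key=(135,192),jawb=(230,251),brush=(176,265)).items():
    print(nm,np.abs(A[y-12:y+12,x-12:x+12]-B[y-12:y+12,x-12:x+12]).mean().round(1))
```

```text
jawb 23.1
jawa 9.3
jawc 5.2
spanner 6.0
brush 7.0
bottle 3.3
key 3.5
jawb 33.1
brush 4.1
```

View pics/t11c.png

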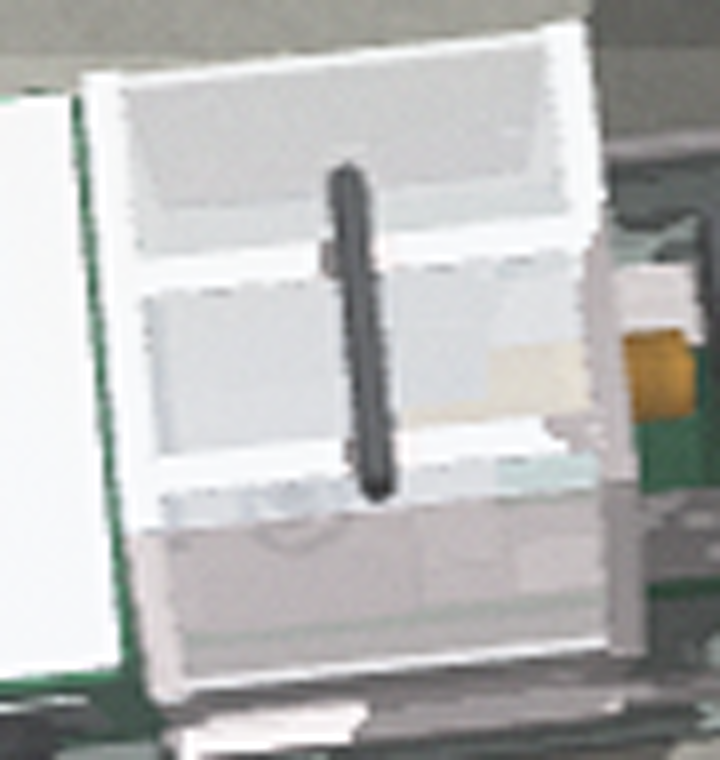

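The guard's edge sits on the headstock's thin green border with no visible gap. The larger soft_jaw_b difference is the arm's shadow, since the jaw is still at about (358,393) in the top view as at the start. Handing in.

```bash
python3 -c "
from h import *
st(); print(robot.close_job())"
```

```text
t 33.05 pos [ 0.6776 -0.2662  0.4878] rv [-0.0644  2.1733 -2.1783] F [ 0.3 -0.5 -0.3] M [-0.02  0.17  0.03] op 0.0463 q [-0.447  0.636  0.374  0.006  2.117  1.052]
the job is handed in; nothing more can be done
None
```

I tightened the bar, put the key back upright in its stand, and then shut the guard. I handed the job in at about 33 s; it reports no verdict. The moves only allow shifts and yaw, so I tilted the tool about 35° by commanding poses just out of reach. I brought it upright again the same way on the near side.

**Last checks:**
- **Key in the socket:** it stopped hard at the same depth whatever the sideways position or turn. My camera estimate of that depth was about 9 mm short of home. I backed the key out and felt the socket walls at several heights, which showed it had gone about 19 mm or more deep.
- **Turning:** the turning torque was about 0.3 N m, then rose to 0.8 N m against the clockwise stop. I could not read the pinion angle itself.
- **Key in the stand:** it touched the floor at the height where I picked it up (tool at 0.1035 m, against 0.1033 m at the start). After release it looked the same as in the first pictures.
- **Guard:** it stopped firmly, with the push peaking at about 42 N on the fingertips. No gap to the headstock is visible.
- **Other things on the bench:** those I could compare look unmoved. The one large picture difference, at `soft_jaw_b`, I put down to the arm's shadow. At hand-in the arm was clear, with near-zero force.

**Possible concern:** the tilting held joints 2, 3 and 5 at their range ends. Readings reached -0.891 (limit -0.89) on joint 2 and 2.732 (limit 2.73) on joint 5, level with the limits as rounded. Nothing flagged it during the run.

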